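# Set gel combs from the drying tree into the casting tray

## Task

Get the gel-casting tray ready: lift the blue comb and the yellow comb off their hooks on the drying tree and lower them, without dropping them in, teeth down across the tray, the blue one fully home in the pair of notches next to the red end wall and the yellow one fully home in the middle pair. Leave the green comb hanging on its hook, and do not shift or knock over the glassware and boxes round about.

Things in the scene. Friction and masses are not known exactly. Their poses are not given: they have to be found in the camera images.
- tree_axis (a point): fixed drying tree: 16 mm steel post on a grey foot 140 mm across. Point: on its axis at hook height, 200 mm up; black cap tops out 12 mm higher. Three level hooks (8 mm rods, 120 degrees apart) reach out radially; at 97 mm the tip turns up, ending 16 mm above the rod's centre line, 105 mm from the axis. On each hangs a comb, the rod through its window, 66 to 78 mm out, width square to the hook.
- blue_comb_center (a point): blue gel comb, six narrow teeth, about 60 g. Flat: 124 mm wide (y), 8 thick (x), 104 tall (z up); point at its centre, 52 mm above the tooth tips. From it: teeth (80 mm wide together, 5 thick) -52 to -22 mm; bar 124 wide -22 to -4; above it a handle frame 46 wide, up to +52, round a window 30 wide whose top edge is a shallow inverted V, apex at +40. Both faces alike.
- yellow_comb_center (a point): yellow gel comb, three broad teeth; outline, sizes, centre point and axes as the blue comb. To unhook a comb: grip its handle frame (46 mm wide, uprights 8 x 8 mm), raise it 18 to 30 mm (its bar meets the rod at 36 mm), then draw it outwards along the hook by 50 mm or more.
- green_comb_center (a point): green gel comb, four teeth, to be left on its hook; outline, sizes, centre point and axes as the blue comb.
- slot_end (a point): middle of the tray's pair of notches next to the red wall, at notch-floor height (46 mm up). Tray: white, fixed, 150 mm long (x, towards the red end wall 20 mm away), 108 wide (y), walls 6 mm thick. Three notch pairs in the long walls, 55 mm apart, 11 mm wide, rounded entries, sides 16 mm high. A comb fully home spans the tray, its bar on the notch floors, its centre 22 mm above this point.
- slot_middle (a point): the same point for the tray's middle pair of notches, 55 mm farther from the red wall than slot_end; same axes. 96 mm is clear between the side walls; the inner tray floor is 36 mm below this point.
- bottle: bystander, to be left alone: amber bottle with orange cap, 64 mm across, 130 mm tall; origin: in the middle of its underside
- flask: bystander, to be left alone: green conical flask, 76 mm across the foot, 110 mm tall; origin: in the middle of its underside
- beaker: bystander, to be left alone: clear beaker, 66 mm across, 90 mm tall; origin: in the middle of its underside
- tipbox: bystander, to be left alone: orange box with grey lid, 122 x 87 mm, 65 mm tall; origin: in the middle of its underside
- tuberack: bystander, to be left alone: yellow tube rack, 200 x 70 mm, 66 mm tall; origin: in the middle of its underside
- scoop: bystander, to be left alone: spatula with red handle, 200 mm long, lying on the bench; origin: about its middle, on the bench
Not all that is in view belongs to the job. Of the things that look like the part that bears blue_comb_center, the middle-sized one is meant. Of the things shaped like the part that bears yellow_comb_center, the yellow one is meant.

How it is judged:
At the end, for the whole second after the job is handed in: Blue comb in the notches by the red wall, yellow in the middle ones: upright (0.15 rad), square (0.1 rad), within 6 mm along and 12 mm across the tray, at most 5 mm above home, at rest. Green comb and all bystanders within 30 mm of their start; bottle, flask and beaker upright (x of blue_comb_center in the frame of slot_end between -0.006 and 0.006 m and y of blue_comb_center in the frame of slot_end between -0.012 and 0.012 m and z of blue_comb_center in the frame of slot_end between 0.014 and 0.027 m and angle between the y axis of blue_comb_center and the y axis of slot_end, either way round below 0.1 rad and angle between each of blue_comb_center, yellow_comb_center's own z axis and vertical below 0.15 rad and linear speed of each of blue_comb, yellow_comb below 0.02 m/s and x of yellow_comb_center in the frame of slot_middle between -0.006 and 0.006 m and y of yellow_comb_center in the frame of slot_middle between -0.012 and 0.012 m and z of yellow_comb_center in the frame of slot_middle between 0.014 and 0.027 m and angle between the y axis of yellow_comb_center and the y axis of slot_middle, either way round below 0.1 rad and distance of each of green_comb_center, bottle, flask, beaker, tipbox, tuberack, scoop from where it was at the start of the episode below 0.03 m and angle between each of bottle, flask, beaker's own z axis and vertical below 0.2 rad); the robot touches nothing.
It fails at once if the blue comb is dropped into the tray (faster than 0.45 m/s within 50 mm above its notches) (horizontal distance between blue_comb_center and slot_end below 0.03 m and z of blue_comb_center in the frame of slot_end below 0.075 m and linear speed of blue_comb above 0.45 m/s).
It fails at once if the yellow comb is dropped into the tray (faster than 0.45 m/s within 50 mm above its notches) (horizontal distance between yellow_comb_center and slot_middle below 0.03 m and z of yellow_comb_center in the frame of slot_middle below 0.075 m and linear speed of yellow_comb above 0.45 m/s).
It fails at once if the green comb is pulled off its hook or shifted by over 50 mm (distance of green_comb_center from where it was at the start of the episode above 0.05 m).
It fails at once if the bottle, flask or beaker is knocked over (angle between any of bottle, flask, beaker's own z axis and vertical above 0.6 rad).
It also fails if it takes over 69 s, if anything falls off the work surface, if the arm or the gripper's body presses on something with over 40 N, if the wrist force passes 120 N, or if a joint passes its speed limit or range.

## Robot

A 7-joint arm with a two-finger parallel gripper is mounted at the origin on the work surface. World frame = base frame: x ahead of the robot, y to its left, z up, the work surface at z = 0. Lengths are in m, angles in rad, forces in N, time in s.
With the tool pointing down it reaches from about 0.35 to 0.9 m from the base axis. Payload 8.1 kg.
Tool frame: the origin (TCP) lies midway between the tips of the shut fingers; the grasp point (between the pads) lies 19 mm behind it; z points along the fingers, y is the direction in which the jaws open and shut (so a half turn about z gives the same grasp; the last joint's range is limited). The gripper opens to 92 mm and grips with 3 to 60 N. Pads are 19 mm wide; open, the fingers measure 130 mm over their backs; the gripper's body (75 mm by 190 mm) begins 47 mm behind the grasp point.
Start: joints at [-1.345, 0.434, 0.025, 1.573, -0.012, 1.134, -0.075], TCP at [0.202, 0.592, 0.192] pointing down, gripper open.
Joint ranges: [-2.62, 2.62], [-0.44, 2.09], [-1.27, 1.32], [0.08, 2.57], [-1.32, 4.46], [0.12, 2], [-2.74, 2.74]. Speed limits (rad/s): [2.22, 2.22, 3.01, 3.01, 3.14, 3.14, 3.14].

## Interface

Orientations are given as a rotation vector (axis times angle).
In Python, from cell import monitor, get_image, get_calibration, workorder, look_for, masks_of gives the robot as it stands.
- The arm moves only by the shell command python3 -m crank 'ROWS' [FORCE]. ROWS is JSON, a list of rows, each a list of 3 entries, a list of its own where there are three numbers: the shift along the tool's x, y, z in cm, then the turn about the tool's z in degrees, then the closure in counts, from 0 (fully open) to 255 (shut). A call has 1 to 5 rows; each row shifts and turns the commanded pose from where the row before left it, along the tool's axes as they then stand; what a row does not reach is not made up. A row lasts 1/10 s, in which the tool goes at most 50 mm and 8.59 degrees, less where a joint would pass 70% of its speed; a pose out of reach is approached as far as the arm can. A call with a gripper value outside its range is refused whole. The fingers move at their own pace and stop on an object; FORCE is the grip in N (left out, the last holds). Time passes only in rows, so rows that do not move let the fingers close. It gives the time, the measured TCP pose, the force and the opening at its end, in the units of the state.
- monitor.observe(): the state, without advancing time (a new reading comes with each control period).
- get_image(name): name is "scene" or "top"; returns (picture, depth): 420x560x3 uint8, red, green, blue; 420x560 float32, m along the optical axis (not along the pixel's ray), 0 where there is no reading.
- get_calibration(name): a dict with "fx", "fy", "cx", "cy" (pixels), "R" (3x3) and "t" (3): a world point X has camera coordinates R X + t. Camera axes: x right, y down, z forward; pixel columns grow to the right and rows downward; lengths in m; the calibration is good to about 2 mm. A picture is of the moment at which its call begins. get_calibration takes no time and is no camera call.
- workorder.sign_off(): hands the job in, once; it reports no verdict.
Trained networks look in the newest picture that a camera, given by its name, has taken for a name from the list of things; names that differ only in an ending like _2 or _b are one class to them, and where a whole thing is asked for, a point or a joint stands for the part that bears it (a point fixed in the world has none). Each returns a list of dicts, best first, with "score" (0 to 1); they miss things now and then, are a little off and sometimes report something else, mostly with a low value. They report only what shows in the picture. A call takes as long as a camera call. They do not tell look-alikes from the thing itself.
- look_for(label, camera): "location" ([x, y, z] in m, in world coordinates, good to about 4 mm: the middle of the surface that is visible of it).
- masks_of(label, camera): "region" (420x560 bool, what is visible of it).
The state is a dict: "clock": time; "joints": joint angles; "dq": joint speeds; "joint_efforts": joint torques, N m; "position": TCP position; "ee_rot": TCP orientation; "force": force on the tool from outside, world axes, zero at the start; "ft_torque": the same for the moment, N m; "width": opening from 0.0 (shut) to 1.0 (fully open).
Only numpy, scipy, OpenCV 4.12 (cv2) and the standard library are available. Lean on these libraries where they do the work, as an engineer would, in place of code of your own. Each camera call takes 0.05 s, during which the arm holds its last target.

## Working session

There is one attempt and no reset: what is moved stays moved. The work goes in short steps, Python scripts to look and compute and a shell command to move; the robot and the scene stay as the last step left them, time stands still between calls to the robot, and variables do not carry over. Pictures are saved under pics/ and viewed, and the job is handed in when it is done.

```bash
ls; mkdir -p pics; python3 - <<'E'
from cell import monitor,get_image,get_calibration
import cv2,numpy as np
print(monitor.observe())
for n in("scene","top"):
    p,d=get_image(n);cv2.imwrite(f"pics/{n}0.png",cv2.cvtColor(p,cv2.COLOR_RGB2BGR));np.save(f"{n}0_d.npy",d);np.save(f"{n}0_p.npy",p)
    c=get_calibration(n);print(n,c)
E
```

```text
pics
{'clock': 0.0, 'joints': array([-1.34463626,  0.435206  ,  0.02493404,  1.57404991, -0.01158659,
        1.13400832, -0.07505947]), 'dq': array([-0.00079829,  0.00020642,  0.00244   ,  0.00011032, -0.00069928,
        0.00129985, -0.00175561]), 'joint_efforts': array([ 2.45889050e-04, -6.67853594e+01,  9.85198505e-01, -3.14456642e+01,
       -6.05883636e-02,  4.31636441e-02,  1.94032805e-04]), 'position': array([0.20165773, 0.59099898, 0.19127337]), 'ee_rot': array([-5.14054471e-01, -3.09913150e+00,  2.39150814e-03]), 'force': array([ 0.51272727,  0.03918444, -0.18151583]), 'ft_torque': array([-0.02113492,  0.03196362,  0.02096626]), 'width': 1.0024063444724878}
scene {'fx': 478.00738140372454, 'fy': 478.00738140372454, 'cx': 278.2401111279309, 'cy': 212.02015293073273, 'R': array([[-0.61283082,  0.79015151,  0.00994853],
       [ 0.55536279,  0.43961972, -0.7059084 ],
       [-0.56214816, -0.42707738, -0.70823326]]), 't': array([ 0.31968318, -0.17461974,  1.90056508])}
top {'fx': 453.7028114563953, 'fy': 453.7028114563953, 'cx': 283.2525936193983, 'cy': 210.3234279908009, 'R': array([[ 0.00592971, -0.99997207,  0.00454898],
       [-0.99627556, -0.006299  , -0.0859961 ],
       [ 0.08602236, -0.0040221 , -0.99628509]]), 't': array([0.00817257, 0.50520815, 1.48877937])}
```

View pics/scene0.png

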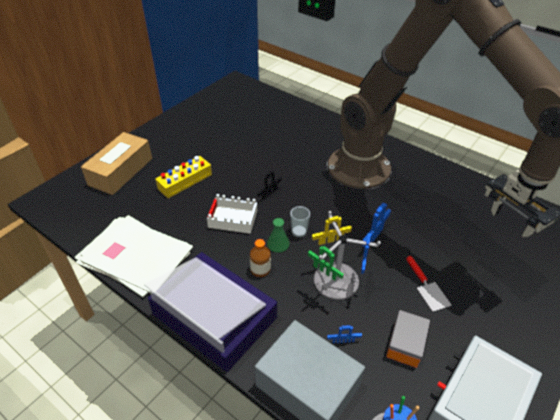

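View pics/top0.png

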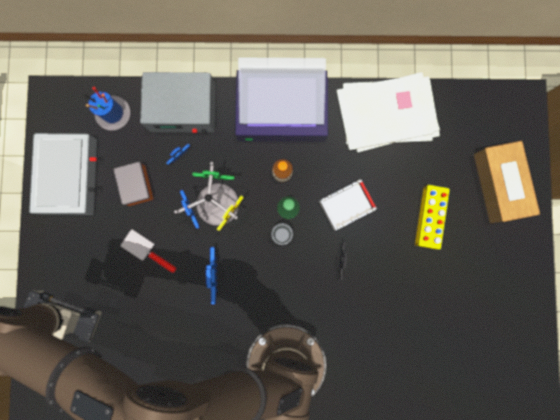

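The top picture shows blue shapes at (178,153), (190,208) and (212,275), with yellow at (230,212), green at (213,174) and the tray at (348,205). I'll zoom in.

```bash
python3 - <<'E'
import cv2,numpy as np
s=cv2.imread("pics/scene0.png");t=cv2.imread("pics/top0.png")
cv2.imwrite("pics/s_z.png",cv2.resize(s[180:360,200:440],None,fx=3.3,fy=3.3,interpolation=cv2.INTER_CUBIC))
cv2.imwrite("pics/t_z.png",cv2.resize(t[130:310,130:390],None,fx=3,fy=3,interpolation=cv2.INTER_CUBIC))
E
```

```text
(no output)
```

View pics/s_z.png

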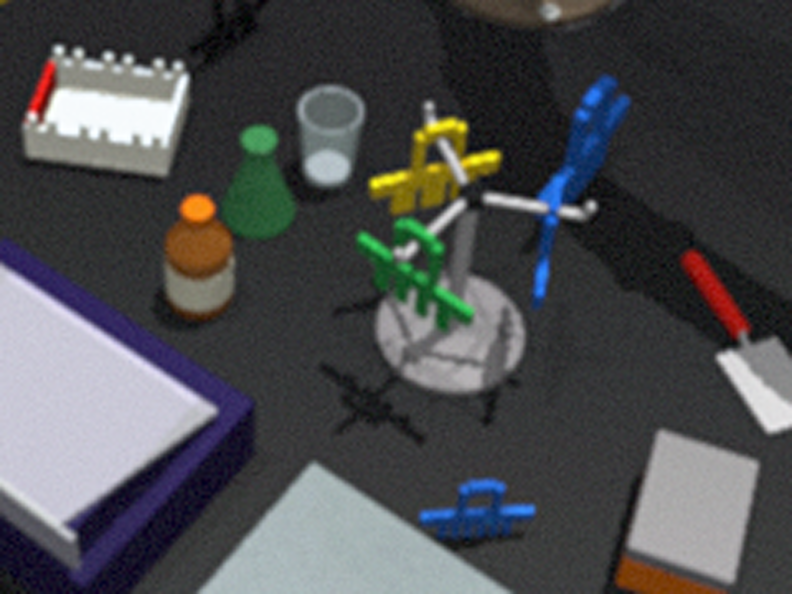

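View pics/t_z.png

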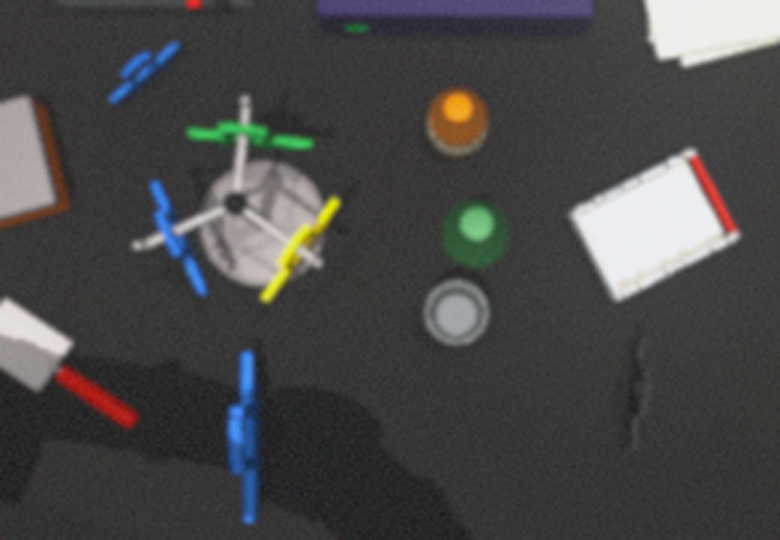

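```bash
cat > h.py <<'E'
import numpy as np,cv2
from cell import monitor,get_image,get_calibration,look_for,masks_of
def unproj(n,us,vs,z):
    c=get_calibration(n);us=np.asarray(us,float);vs=np.asarray(vs,float)
    P=np.stack([(us-c['cx'])/c['fx']*z,(vs-c['cy'])/c['fy']*z,z],-1)
    return (P-c['t'])@c['R']
def cloud(n,d):
    v,u=np.mgrid[0:420,0:560];return unproj(n,u,v,d)
def proj(n,X):
    c=get_calibration(n);q=np.asarray(X)@c['R'].T+c['t'];return np.stack([q[...,0]/q[...,2]*c['fx']+c['cx'],q[...,1]/q[...,2]*c['fy']+c['cy']],-1)
def atz(n,u,v,z):
    c=get_calibration(n);C=-c['R'].T@c['t'];r=c['R'].T@np.array([(u-c['cx'])/c['fx'],(v-c['cy'])/c['fy'],1]);return C+r*(z-C[2])/r[2]
def tri(a,b): # pixel in scene, top
    A=[];B=[]
    for n,(u,v) in(("scene",a),("top",b)):
        c=get_calibration(n);C=-c['R'].T@c['t'];r=c['R'].T@np.array([(u-c['cx'])/c['fx'],(v-c['cy'])/c['fy'],1]);r/=np.linalg.norm(r)
        M=np.eye(3)-np.outer(r,r);A.append(M);B.append(M@C)
    X=np.linalg.solve(A[0]+A[1],B[0]+B[1]);return X,[np.linalg.norm(A[i]@X-B[i]) for i in(0,1)]
E
python3 - <<'E'
from h import *
np.set_printoptions(precision=4,suppress=True)
for lab in("blue_comb_center","yellow_comb_center","green_comb_center"):
  for n in("scene","top"):
    p=np.load(f"{n}0_p.npy");d=np.load(f"{n}0_d.npy");C=cloud(n,d)
    for r in masks_of(lab,n):
        m=r['region']&(d>0);
        if m.sum()<5: print(lab,n,'few');continue
        v,u=np.nonzero(m);X=C[m]
        print(lab,n,round(r['score'],2),'px',u.mean().round(),v.mean().round(),m.sum(),'med',np.median(X,0),'lo',np.percentile(X,3,axis=0),'hi',np.percentile(X,97,axis=0),'rgb',p[m].mean(0).round())
for lab in("tree_axis","slot_end","slot_middle","bottle","flask","beaker","tipbox","tuberack","scoop"):
  for n in("scene","top"):
    print(lab,n,[(round(r['score'],2),np.round(r['location'],4)) for r in look_for(lab,n)][:3])
print(monitor.observe()['clock'])
E
```

```text
blue_comb_center scene 0.85 px 343.0 336.0 250 med [0.6939 0.3608 0.0334] lo [ 0.6682  0.3338 -0.0024] hi [0.7192 0.3885 0.08  ] rgb [ 30.  65. 122.]
blue_comb_center scene 0.58 px 379.0 221.0 333 med [0.2901 0.2399 0.0732] lo [0.2193 0.2312 0.0106] hi [0.3367 0.2439 0.1521] rgb [ 20.  58. 117.]
blue_comb_center scene 0.2 px 338.0 275.0 1361 med [0.5357 0.2401 0.0151] lo [0.4684 0.1805 0.0047] hi [0.5927 0.2943 0.2076] rgb [128. 127. 128.]
blue_comb_center top 0.9 px 212.0 275.0 347 med [0.2959 0.233  0.071 ] lo [0.2145 0.2284 0.0181] hi [0.3691 0.2415 0.1537] rgb [ 44.  87. 151.]
blue_comb_center top 0.58 px 133.0 184.0 1243 med [0.5843 0.4992 0.0641] lo [0.5254 0.4554 0.0056] hi [0.6473 0.5517 0.0706] rgb [155. 141. 139.]
blue_comb_center top 0.52 px 189.0 209.0 165 med [0.4922 0.2931 0.162 ] lo [0.4469 0.2715 0.1405] hi [0.5465 0.3186 0.2194] rgb [ 56. 103. 178.]
blue_comb_center top 0.5 px 177.0 154.0 158 med [0.69   0.3689 0.034 ] lo [ 0.6627  0.3358 -0.0025] hi [0.7151 0.3956 0.0815] rgb [ 47.  83. 141.]
yellow_comb_center scene 0.92 px 329.0 233.0 334 med [0.4945 0.1669 0.1551
[... 1351 characters left out ...]
array([0.5333, 0.0082, 0.0417])), (0.67, array([0.5182, 0.3075, 0.1727]))]
flask top [(0.87, array([ 0.5123, -0.0053,  0.0442])), (0.54, array([ 0.5237, -0.2029,  0.0178]))]
beaker scene [(0.59, array([0.435 , 0.0193, 0.0625]))]
beaker top [(0.65, array([0.4321, 0.0176, 0.0329]))]
tipbox scene [(0.77, array([0.6133, 0.5132, 0.0602]))]
tipbox top [(0.74, array([0.5839, 0.5008, 0.0627]))]
tuberack scene [(0.8, array([ 0.5029, -0.4642,  0.0522]))]
tuberack top [(0.91, array([ 0.4874, -0.4728,  0.0497])), (0.52, array([0.4947, 0.2962, 0.1578]))]
scoop scene [(0.93, array([0.3847, 0.4884, 0.0047]))]
scoop top [(0.74, array([0.377 , 0.4845, 0.0023])), (0.3, array([ 0.5255, -0.2028,  0.0099]))]
1.3
```

```bash
python3 - <<'E'
from h import *
np.set_printoptions(precision=4,suppress=True)
for n in("scene","top"):
    p=np.load(f"{n}0_p.npy");d=np.load(f"{n}0_d.npy");C=cloud(n,d);hsv=cv2.cvtColor(p,cv2.COLOR_RGB2HSV)
    for nm,(h0,h1) in dict(blue=(95,125),yellow=(22,35),green=(50,85)).items():
        m=(hsv[...,0]>=h0)&(hsv[...,0]<=h1)&(hsv[...,1]>110)&(hsv[...,2]>50)&(C[...,2]>0.11)&(C[...,2]<.25)&(abs(C[...,0]-.525)<.13)&(abs(C[...,1]-.235)<.13)
        m&=np.linalg.norm(C[...,:2]-[.525,.235],axis=-1)<.14
        X=C[m];x=X[:,:2]
        for _ in range(4):
            mu=x.mean(0);u,s,v=np.linalg.svd(x-mu);r=(x-mu)@v[1];x=x[abs(r)<max(.005,2*r.std())]
        t=(x-mu)@v[0];mid=mu+v[0]*(np.percentile(t,1)+np.percentile(t,99))/2
        print(n,nm,m.sum(),'mid',mid,'dir',v[0],'ang',np.degrees(np.arctan2(v[0][1],v[0][0])),'len',np.percentile(t,99)-np.percentile(t,1),'res',r.std(),'ztop',np.percentile(X[:,2],[2,50,98]))
    # cap: dark, z~.21
    m=(C[...,2]>.2)&(C[...,2]<.225)&(p.max(-1)<60)&(np.linalg.norm(C[...,:2]-[.525,.235],axis=-1)<.05)
    print('cap',m.sum(),C[m].mean(0))
    # hook pixels: grey z .19-.225
    m=(C[...,2]>.19)&(C[...,2]<.225)&(hsv[...,1]<60)&(p.max(-1)>90)&(np.linalg.norm(C[...,:2]-[.525,.235],axis=-1)<.13)
    X=C[m];a=X[:,:2]-[.525,.235];print('hook',len(X));
    # tray white rim & red
    m=(C[...,2]>.01)&(C[...,2]<.09)&(np.linalg.norm(C[...,:2]-[.525,-.205],axis=-1)<.12)&(p.max(-1)>60)
    X=C[m];
    red=m&((hsv[...,0]<8)|(hsv[...,0]>172))&(hsv[...,1]>130);Y=C[red];print('red',red.sum(),Y.mean(0),Y.min(0),Y.max(0))
    x=Y[:,:2];mu=x.mean(0);u,s,v=np.linalg.svd(x-mu);print('red dir',v[0],np.degrees(np.arctan2(v[0][1],v[0][0])))
    rim=m&~red&(C[...,2]>.045);r=cv2.minAreaRect((C[rim][:,:2]*1000).astype(np.float32));print('rim',rim.sum(),r,np.percentile(C[rim][:,2],[2,50,98]))
s=cv2.imread("pics/scene0.png");t=cv2.imread("pics/top0.png")
a=cv2.resize(s[190:235,200:265],None,fx=9,fy=9,interpolation=cv2.INTER_CUBIC)
b=cv2.resize(t[175:235,315:380],None,fx=9,fy=9,interpolation=cv2.INTER_CUBIC)
cv2.imwrite("pics/tr_s.png",a);cv2.imwrite("pics/tr_t.png",b)
a=cv2.resize(s[205:285,300:390],None,fx=7,fy=7,interpolation=cv2.INTER_CUBIC)
b=cv2.resize(t[155:240,165:250],None,fx=7,fy=7,interpolation=cv2.INTER_CUBIC)
cv2.imwrite("pics/tree_s.png",a);cv2.imwrite("pics/tree_t.png",b)
E
```

```text
scene blue 131 mid [0.502 0.298] dir [0.8931 0.4498] ang 26.728713048895102 len 0.11442714052596617 res 0.00233298744849487 ztop [0.1432 0.1743 0.2205]
scene yellow 403 mid [0.4875 0.1757] dir [ 0.8188 -0.574 ] ang -35.03176411161021 len 0.12016826679099044 res 0.002202503070927571 ztop [0.1169 0.1581 0.2174]
scene green 386 mid [0.6005 0.2267] dir [-0.0843 -0.9964] ang -94.834290322754 len 0.11901151124524544 res 0.0020146793032390486 ztop [0.1201 0.1585 0.2179]
cap 40 [0.53   0.2354 0.2088]
hook 199
red 52 [ 0.5475 -0.2686  0.0422] [ 0.5177 -0.2883  0.0265] [ 0.578  -0.2506  0.0543]
red dir [0.8853 0.465 ] 27.71150556976906
rim 267 ((525.844482421875, -198.90135192871094), (116.10704040527344, 151.03964233398438), 26.5263729095459) [0.0452 0.0504 0.0647]
top blue 175 mid [0.4954 0.2945] dir [-0.9083 -0.4183] ang -155.2752494020911 len 0.12019530771819187 res 0.0024964298802048856 ztop [0.1306 0.1622 0.2204]
top yellow 176 mid [0.4838 0.1721] dir [-0.8171  0.5765] ang 144.79654308486786 len 0.12095472825808791 res 0.002415420115915306 ztop [0.1254 0.1625 0.22  ]
top green 173 mid [0.596  0.2261] dir [0.0842 0.9965] ang 85.17123906834638 len 0.12179444610678003 res 0.0023855271875035913 ztop [0.1327 0.1624 0.221 ]
cap 18 [0.5253 0.2314 0.2123]
hook 244
red 75 [ 0.5573 -0.2644  0.0441] [ 0.5194 -0.2867  0.0297] [ 0.5969 -0.2431  0.0529]
red dir [-0.8852 -0.4652] -152.2793976372782
rim 191 ((523.6644287109375, -201.37205505371094), (107.919189453125, 150.43222045898438), 27.06020736694336) [0.0452 0.0505 0.0662]
```

View pics/tr_s.png

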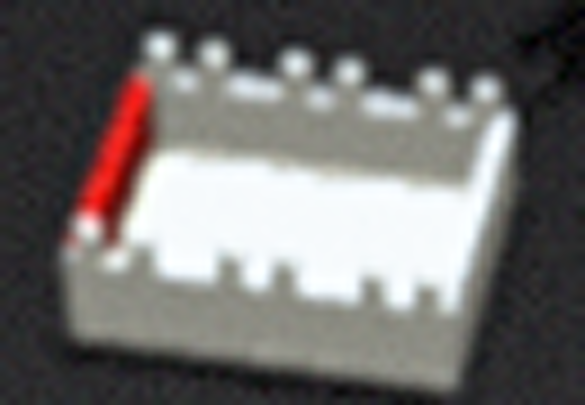

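View pics/tr_t.png

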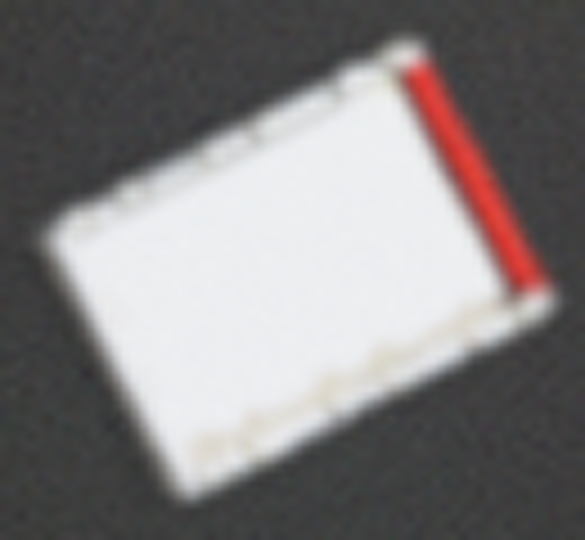

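View pics/tree_s.png

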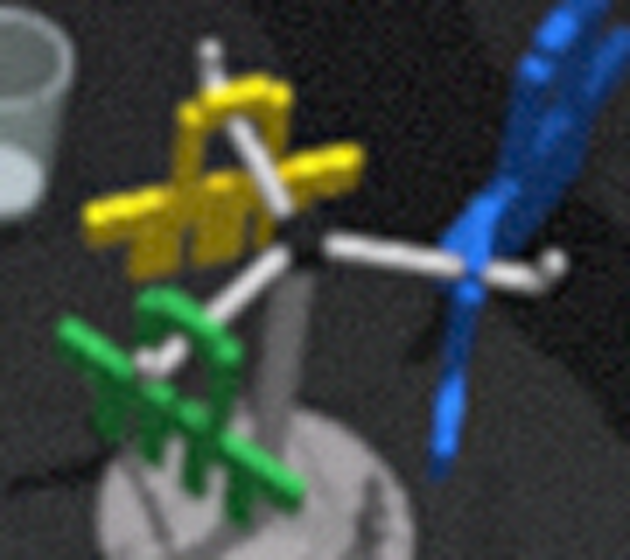

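View pics/tree_t.png

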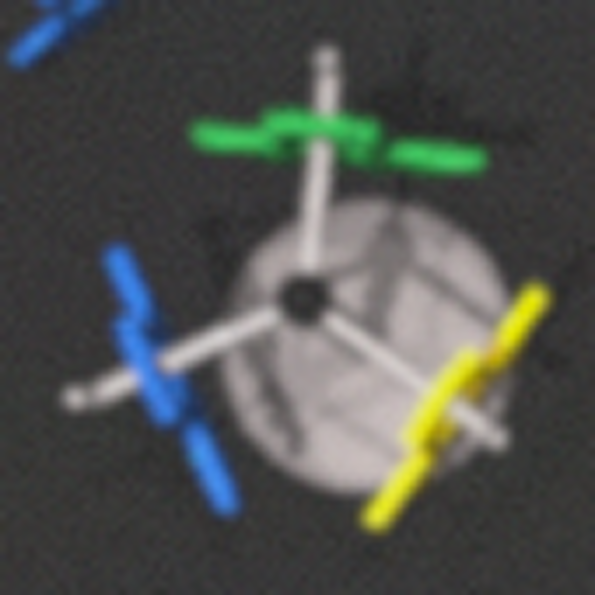

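The pictures show the blue comb hanging on the left-hand hook, with the large blue comb at (212,275) and the small one at (178,153) as decoys. The black comb at (343,258) is the yellow one's look-alike. The tray's red wall is on its right in the top view, at (367,194). Next I'll refine the poses by fitting silhouettes.

```bash
cat > fit.py <<'E'
from h import *
from scipy.optimize import minimize
from scipy.spatial.transform import Rotation as Ro
S=4
def box(x0,x1,y0,y1,z0,z1): return np.array([[x,y,z] for x in(x0,x1) for y in(y0,y1) for z in(z0,z1)])/1000.
def comb(nt):
    w={6:80/6*.6,3:80/3*.75,4:80/4*.7}[nt];B=[box(-4,4,-62,62,-22,-4),box(-4,4,-23,-15,-4,46),box(-4,4,15,23,-4,46),box(-4,4,-21,21,40,52)]
    c=np.linspace(-40+w/2,40-w/2,nt);return B+[box(-2.5,2.5,k-w/2,k+w/2,-52,-22) for k in c]
TRAY=[box(-75,75,-54,54,0,50)]+[box(x+s*8.5-3,x+s*8.5+3,y-3,y+3,46,62) for x in(-55,0,55) for s in(-1,1) for y in(-51,51)]
def render(n,B,R,t,roi):
    u0,v0,u1,v1=roi;im=np.zeros(((v1-v0)*S,(u1-u0)*S),np.uint8)
    for b in B:
        q=(proj(n,b@R.T+t)+.5-[u0,v0])*S-.5
        cv2.fillConvexPoly(im,cv2.convexHull(np.round(q*16).astype(np.int32)),255,cv2.LINE_8,4)
    return cv2.resize(im,None,fx=1/S,fy=1/S,interpolation=cv2.INTER_AREA)/255.
def rot(yaw,tx=0,ty=0): return (Ro.from_euler('z',yaw)*Ro.from_euler('xy',[tx,ty])).as_matrix()
def cost(p,B,obs,z,ig):
    R=rot(p[2]);t=np.array([p[0],p[1],z if len(p)<4 else p[3]])
    e=0
    for n,roi,m,w in obs:
        r=cv2.GaussianBlur(render(n,B,R,t,roi),(0,0),1.0);e+=(w*(r-m)**2).sum()
    return e
def fit(B,p0,z,masks,pad=12,ign={}):
    obs=[]
    R=rot(p0[2]);t=np.array([p0[0],p0[1],z])
    for n,m in masks.items():
        q=np.concatenate([proj(n,b@R.T+t) for b in B]);lo=np.maximum(q.min(0)-pad,0).astype(int);hi=np.minimum(q.max(0)+pad,[559,419]).astype(int)
        roi=(*lo,*hi);mm=m[lo[1]:hi[1],lo[0]:hi[0]].astype(float)
        w=np.ones_like(mm)
        if n in ign: w=1-ign[n][lo[1]:hi[1],lo[0]:hi[0]].astype(float)
        obs.append((n,roi,cv2.GaussianBlur(mm,(0,0),.7),w))
    best=None
    x0=np.array(p0,float)
    for sc in(1,.4):
        st=np.array([.006,.006,.06,.006])[:len(x0)]*sc
        sim=np.vstack([x0]+[x0+np.eye(len(x0))[i]*st[i] for i in range(len(x0))])
        r=minimize(cost,x0,args=(B,obs,z,None),method='Nelder-Mead',options=dict(initial_simplex=sim,xatol=1e-5,fatol=1e-3));x0=r.x
    return x0,r.fun,sum(o[2].sum() for o in obs)
HUE=dict(blue=(95,125),yellow=(20,36),green=(50,85))
def cmask(p,nm):
    hsv=cv2.cvtColor(p,cv2.COLOR_RGB2HSV);a,b=HUE[nm];return (hsv[...,0]>=a)&(hsv[...,0]<=b)&(hsv[...,1]>100)&(hsv[...,2]>40)
E
python3 - <<'E'
from fit import *
np.set_printoptions(precision=4,suppress=True)
P={n:np.load(f"{n}0_p.npy") for n in("scene","top")};D={n:np.load(f"{n}0_d.npy") for n in P}
for nm,nt,p0 in(("blue",6,[.495,.2945,np.radians(25.6-180)]),("yellow",3,[.485,.173,np.radians(145)]),("green",4,[.597,.226,np.radians(85)])):
    for cams in(("top",),("scene",),("scene","top")):
        M={}
        for n in cams:
            M[n]=cmask(P[n],nm);C=cloud(n,D[n])
            near=np.linalg.norm(C[...,:2]-np.array(p0[:2]),axis=-1)<.09
            if nm=="blue": M[n]&=near
        for q in (p0,p0+[.164]):
            x,f,a=fit(comb(nt),q,.164,M);print(nm,cams,x[:2],np.degrees(x[2]),x[3:],round(f,1),round(a))
for cams in(("top",),("scene",),("scene","top")):
    M={}
    for n in cams:
        C=cloud(n,D[n]);M[n]=(P[n].max(-1)>75)&(np.linalg.norm(C[...,:2]-[.525,-.2],axis=-1)<.12)
    x,f,a=fit(TRAY,[.525,-.2,np.radians(-62.5)],0,M);print('tray',cams,x[:2],np.degrees(x[2]),round(f,1),round(a))
    x,f,a=fit(TRAY,[.525,-.2,np.radians(-62.5),0],0,M);print('tray',cams,x[:2],np.degrees(x[2]),x[3],round(f,1),round(a))
    np.save('traymask_%s.npy'%'_'.join(cams),list(M.values())[0])
E
```

```text
blue ('top',) [0.4945 0.2979] -245.0612165004473 [] 19.4 236Traceback (most recent call last):
  File "<stdin>", line 12, in <module>
  File "fit.py", line 37, in fit
    r=minimize(cost,x0,args=(B,obs,z,None),method='Nelder-Mead',options=dict(initial_simplex=sim,xatol=1e-5,fatol=1e-3));x0=r.x
    res = _minimize_neldermead(fun, x0, args, callback, bounds=bounds,
                               **options)
    fxcc = func(xcc)
    fx = function(np.copy(x), *(wrapper_args + args))
  File "fit.py", line 21, in cost
    r=cv2.GaussianBlur(render(n,B,R,t,roi),(0,0),1.0);e+=(w*(r-m)**2).sum()
                       ~~~~~~^^^^^^^^^^^^^
  File "fit.py", line 13, in render
    q=(proj(n,b@R.T+t)+.5-[u0,v0])*S-.5
       ~~~~^^^^^^^^^^^
  File "h.py", line 10, in proj
    c=get_calibration(n);q=np.asarray(X)@c['R'].T+c['t'];return np.stack([q[...,0]/q[...,2]*c['fx']+c['cx'],q[...,1]/q[...,2]*c['fy']+c['cy']],-1)
ValueError: time passes only in moves, steps and waits
```

```bash
python3 - <<'E'
s=open('h.py').read()
s=s.replace("def unproj","import functools\n_gc=get_calibration\nget_calibration=functools.cache(lambda n:_gc(n))\ndef unproj",1)
open('h.py','w').write(s)
E
cat > fit1.py <<'E'
from fit import *
np.set_printoptions(precision=4,suppress=True)
P={n:np.load(f"{n}0_p.npy") for n in("scene","top")};D={n:np.load(f"{n}0_d.npy") for n in P}
for nm,nt,p0 in(("blue",6,[.495,.2945,np.radians(115)]),("yellow",3,[.485,.173,np.radians(-125)]),("green",4,[.597,.226,np.radians(-5)])):
    for cams in(("top",),("scene",),("scene","top")):
        M={}
        for n in cams:
            M[n]=cmask(P[n],nm);C=cloud(n,D[n])
            near=np.linalg.norm(C[...,:2]-np.array(p0[:2]),axis=-1)<.09
            if nm=="blue": M[n]&=near
        for q in (p0,p0+[.164]):
            x,f,a=fit(comb(nt),q,.164,M);print(nm,cams,x[:2],np.degrees(x[2]),x[3:],round(f,1),round(a))
for cams in(("top",),("scene",),("scene","top")):
    M={}
    for n in cams:
        C=cloud(n,D[n]);M[n]=(P[n].max(-1)>75)&(np.linalg.norm(C[...,:2]-[.525,-.2],axis=-1)<.12)
    x,f,a=fit(TRAY,[.525,-.2,np.radians(-62.5)],0,M);print('tray',cams,x[:2],np.degrees(x[2]),round(f,1),round(a))
    x,f,a=fit(TRAY,[.525,-.2,np.radians(-62.5),0],0,M);print('tray',cams,x[:2],np.degrees(x[2]),x[3],round(f,1),round(a))
E
python3 fit1.py
```

```text
blue ('top',) [0.4953 0.2985] 114.85543205875979 [] 19.3 236
blue ('top',) [0.4942 0.2975] 114.77048164060643 [0.167] 19.2 236
blue ('scene',) [0.4964 0.2966] 114.22163370386433 [] 6.8 145
blue ('scene',) [0.4966 0.2967] 114.22307508427019 [0.1641] 6.8 145
blue ('scene', 'top') [0.4952 0.2972] 114.41719740773418 [] 31.7 381
blue ('scene', 'top') [0.4955 0.2969] 114.21910491144266 [0.166] 31.1 381
yellow ('top',) [0.4854 0.174 ] -125.1120439275206 [] 20.8 221
yellow ('top',) [0.4852 0.1728] -124.89750886570407 [0.1731] 19.9 221
yellow ('scene',) [0.4816 0.1712] -124.75274959455923 [] 66.7 556
yellow ('scene',) [0.4851 0.1733] -124.58128405292662 [0.1688] 65.6 556
yellow ('scene', 'top') [0.4844 0.173 ] -124.75903803980651 [] 106.1 777
yellow ('scene', 'top') [0.485  0.1733] -124.71927773801417 [0.1683] 85.7 777
green ('top',) [0.6    0.2276] -4.72404621111114 [] 19.8 230
green ('top',) [0.5995 0.227 ] -4.960902230832993 [0.167] 19.5 230
green ('scene',) [0.5945 0.2228] -4.722557861705881 [] 44.0 454
green ('scene',) [0.5971 0.2242] -5.008926189480006 [0.1676] 44.5 454
green ('scene', 'top') [0.5974 0.2243] -4.974213951627713 [] 93.1 684
green ('scene', 'top') [0.5991 0.2254] -4.834659680675549 [0.1702] 65.2 684
tray ('top',) [ 0.5251 -0.202 ] -61.621802660904066 99.1 1812
tray ('top',) [ 0.5156 -0.1882] -62.28347011307489 0.09451020427660238 21.4 1812
tray ('scene',) [ 0.5222 -0.2045] -63.32292705957184 16.4 1507
tray ('scene',) [ 0.5257 -0.2009] -63.369238126039505 0.005100583187262695 15.5 1507
tray ('scene', 'top') [ 0.5236 -0.2034] -62.525919518246795 122.0 3319
tray ('scene', 'top') [ 0.5253 -0.2011] -63.190832450215574 0.005796402180908462 107.8 3319
```

```bash
cat > go.py <<'E'
# usage: go.py x y z [yawdeg of tool y]
import sys,numpy as np
from cell import monitor
from scipy.spatial.transform import Rotation as Ro
s=monitor.observe();R=Ro.from_rotvec(s['ee_rot']).as_matrix();a=[float(v) for v in sys.argv[1:]]
yw=np.degrees(np.arctan2(R[1,1],R[0,1]))
print('t',round(s['clock'],2),'pos',s['position'].round(4),'yaw',yw.round(2),'tilt',np.degrees(np.arccos(-R[2,2])).round(2),'F',s['force'].round(1),'w',round(s['width']*92,1),'q',s['joints'].round(2))
if len(a)>=3:
    d=np.array(a[:3])-s['position'];print('cm now-axes',(R.T@d*100).round(2))
if len(a)>3:
    t=-((a[3]-yw+90)%180-90);print('turn',round(t,2))
    R2=R@Ro.from_euler('z',t,degrees=True).as_matrix();print('cm after-turn axes',(R2.T@d*100).round(2))
E
python3 go.py .4955 .2970 .26 24.4
```

```text
t 1.3 pos [0.2019 0.5915 0.192 ] yaw 71.15 tilt 0.01 F [ 0.8 -0.4 -0.1] w 92.2 q [-1.34  0.43  0.03  1.57 -0.01  1.13 -0.08]
cm now-axes [-37.3  -18.39  -6.8 ]
turn 46.75
cm after-turn axes [-38.95  14.57  -6.8 ]
```

```bash
python3 -m crank '[[[0,0,-1.8],8,0],[[0,0,-1.8],8,0],[[0,0,-1.8],8,0],[[0,0,-1.4],8,0],[[0,0,0],8,0]]' 20; python3 -m crank '[[[0,0,0],6.75,0],[[-2,0.75,0],0,0],[[-4,1.5,0],0,0],[[-4,1.5,0],0,0],[[-4,1.5,0],0,0]]'; python3 go.py .4955 .2970 .26 24.4
```

```text
clock: 1.8
position: [0.2022, 0.5926, 0.2625]
ee_rot: [-1.551, -2.731, -0.006]
force: [1.1, -0.2, -0.9]
width: 1.002
clock: 2.3
position: [0.3083, 0.4846, 0.2601]
ee_rot: [1.701, 2.641, 0.0]
force: [0.8, -0.2, 0.8]
width: 0.999
t 2.3 pos [0.3083 0.4846 0.2601] yaw 24.45 tilt 0.01 F [ 0.8 -0.2  0.8] w 91.9 q [-1.28  0.3   0.25  1.61 -0.08  1.24 -0.59]
cm now-axes [-2.482e+01  9.270e+00  1.000e-02]
turn 0.05
cm after-turn axes [-2.482e+01  9.290e+00  1.000e-02]
```

```bash
python3 -m crank '[[[-4.2,1.6,0],0,0],[[-4.2,1.6,0],0,0],[[-4.2,1.6,0],0,0],[[-4.2,1.6,0],0,0],[[-4.2,1.4,0],0,0]]'; python3 -m crank '[[[-2.8,1.0,0],0,0],[[-1.0,0.4,0],0,0],[[0,0,0],0,0]]'; python3 go.py .4955 .2970 .178 24.4
python3 - <<'E'
from h import *
for n in("scene","top"):
    p,d=get_image(n);cv2.imwrite(f"pics/{n}1.png",cv2.cvtColor(cv2.resize(p[140:320,140:400] if n=="top" else p[150:330,250:510],None,fx=3,fy=3,interpolation=cv2.INTER_CUBIC),cv2.COLOR_RGB2BGR))
E
```

```text
clock: 2.8
position: [0.4665, 0.3253, 0.2603]
ee_rot: [1.702, 2.641, 0.001]
force: [-0.8, 0.7, 0.6]
width: 1.001
clock: 3.1
position: [0.4947, 0.2966, 0.2601]
ee_rot: [1.705, 2.638, -0.0]
force: [-0.7, 0.4, 0.4]
width: 1.0
t 3.1 pos [0.4947 0.2966 0.2601] yaw 24.24 tilt 0.02 F [-0.7  0.4  0.4] w 92.0 q [-0.9   0.31  0.37  1.61 -0.12  1.24 -0.09]
cm now-axes [0.01 0.08 8.21]
turn -0.16
cm after-turn axes [0.01 0.08 8.21]
```

View pics/top1.png

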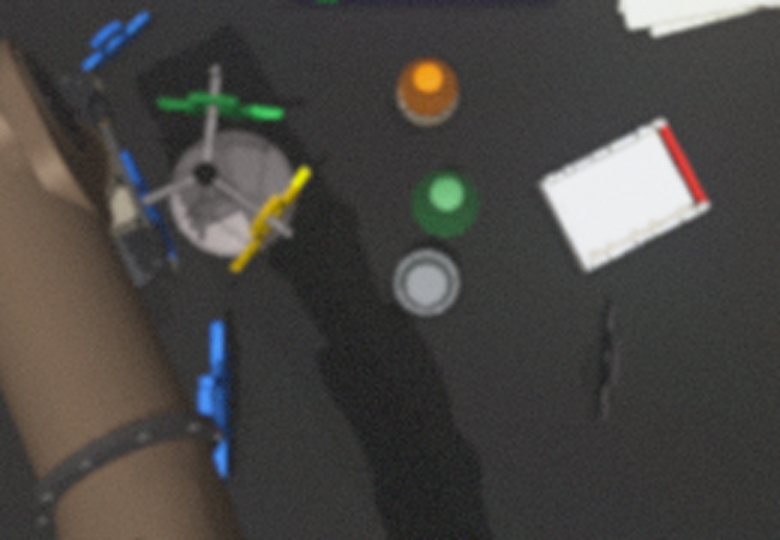

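View pics/scene1.png

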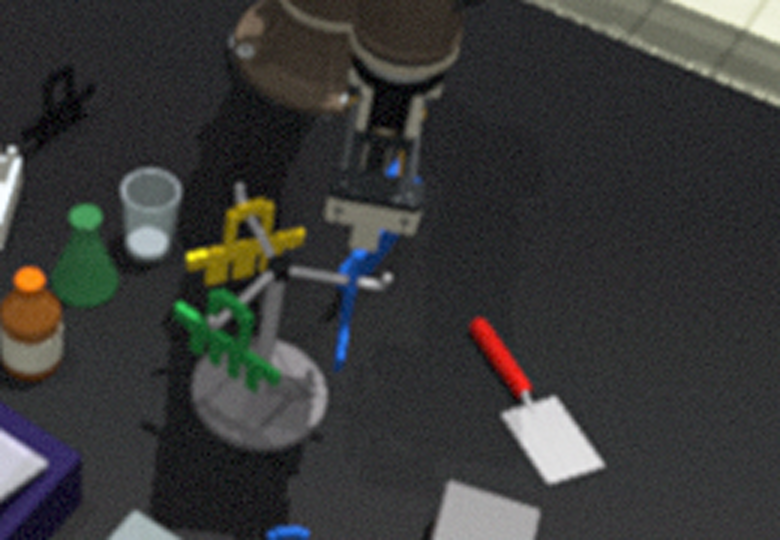

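The gripper is above the blue comb in both views (scene about (365,220) in the crop), so I'll descend.

```bash
python3 -m crank '[[[0,0,3],0,0],[[0,0,2],0,0],[[0,0,2],0,0],[[0,0,1.2],0,0],[[0,0,0],0,0]]'; python3 -m crank '[[[0,0,0],0,255],[[0,0,0],0,255],[[0,0,0],0,255],[[0,0,0],0,255],[[0,0,0],0,255]]' 25; python3 go.py
```

```text
clock: 3.7
position: [0.4919, 0.2988, 0.1765]
ee_rot: [-1.698, -2.642, 0.004]
force: [0.3, 0.8, -0.7]
width: 1.002
clock: 4.2
position: [0.4939, 0.298, 0.1784]
ee_rot: [1.702, 2.641, 0.001]
force: [-0.3, 0.4, -0.1]
width: 0.61
t 4.2 pos [0.4939 0.298  0.1784] yaw 24.4 tilt 0.03 F [-0.3  0.4 -0.1] w 56.1 q [-0.89  0.37  0.35  1.73 -0.14  1.06 -0.07]
```

```bash
python3 -m crank '[[[0,0,0],0,255],[[0,0,0],0,255],[[0,0,0],0,255],[[0,0,0],0,255]]' 25; python3 go.py
```

```text
clock: 4.6
position: [0.495, 0.2985, 0.1788]
ee_rot: [1.701, 2.64, 0.004]
force: [3.5, 1.0, 4.0]
width: 0.308
t 4.6 pos [0.495  0.2985 0.1788] yaw 24.4 tilt 0.17 F [3.5 1.  4. ] w 28.3 q [-0.89  0.37  0.35  1.73 -0.14  1.06 -0.07]
```

```bash
python3 - <<'E'
from h import *
for n in("scene","top"):
    p,d=get_image(n);cv2.imwrite(f"pics/{n}2.png",cv2.cvtColor(cv2.resize(p[160:260,150:270] if n=="top" else p[180:290,310:430],None,fx=5,fy=5,interpolation=cv2.INTER_CUBIC),cv2.COLOR_RGB2BGR))
E
python3 go.py
```

```text
t 4.7 pos [0.495  0.2985 0.1788] yaw 24.4 tilt 0.16 F [3.9 2.5 4. ] w 28.1 q [-0.89  0.37  0.35  1.73 -0.14  1.06 -0.07]
```

View pics/top2.png

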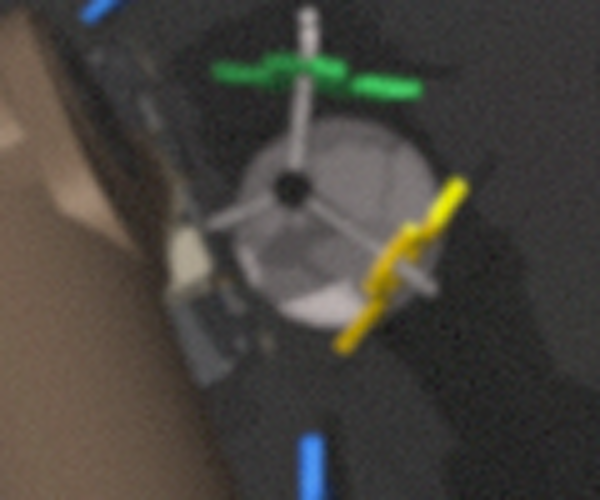

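View pics/scene2.png

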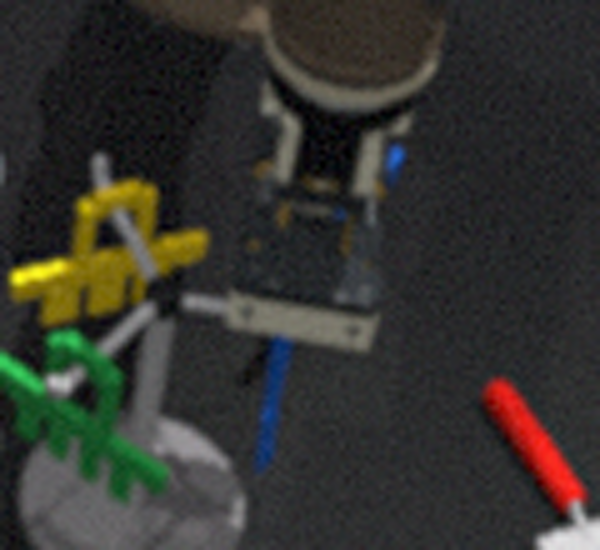

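The opening stopped at about 28 mm where I expected 46 mm. A small lift will show whether the comb is held.

```bash
python3 -m crank '[[[0,0,-0.6],0,255],[[0,0,-0.6],0,255],[[0,0,0],0,255]]' 25; python3 go.py;  python3 - <<'E'
from h import *
for n in("scene","top"):
    p,d=get_image(n);cv2.imwrite(f"pics/{n}3.png",cv2.cvtColor(cv2.resize(p[160:260,150:270] if n=="top" else p[180:290,310:430],None,fx=5,fy=5,interpolation=cv2.INTER_CUBIC),cv2.COLOR_RGB2BGR))
E
```

```text
clock: 5.0
position: [0.4936, 0.2979, 0.1907]
ee_rot: [-1.702, -2.641, -0.0]
force: [0.4, -0.4, -0.5]
width: 0.304
t 5.0 pos [0.4936 0.2979 0.1907] yaw 24.41 tilt 0.01 F [ 0.4 -0.4 -0.5] w 28.0 q [-0.89  0.36  0.35  1.72 -0.14  1.09 -0.07]
```

View pics/scene3.png

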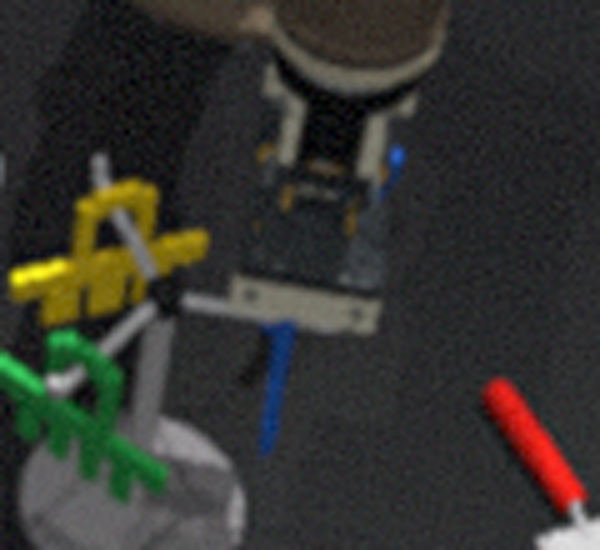

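The comb came up with the gripper: its tooth edge rose from row 468 to 452 in the crop, and the force is about the comb's weight. I'll finish the lift and draw it outwards.

```bash
python3 -m crank '[[[0,0,-0.6],0,255],[[0,0,-0.5],0,255],[[0,0,0],0,255],[[1,0,0],0,255],[[1.5,0,0],0,255]]' 25; python3 -m crank '[[[1.5,0,0],0,255],[[1.5,0,0],0,255],[[1.5,0,0],0,255],[[0,0,-2],0,255],[[0,0,0],0,255]]'; python3 go.py
```

```text
clock: 5.6
position: [0.4833, 0.3208, 0.201]
ee_rot: [1.704, 2.639, -0.0]
force: [-0.1, 1.1, -0.7]
width: 0.302
clock: 6.1
position: [0.4651, 0.3638, 0.2229]
ee_rot: [1.699, 2.642, 0.005]
force: [1.2, 0.1, -0.1]
width: 0.306
t 6.1 pos [0.4651 0.3638 0.2229] yaw 24.51 tilt 0.19 F [ 1.2  0.1 -0.1] w 28.1 q [-1.    0.36  0.34  1.64 -0.13  1.16 -0.2 ]
```

```bash
python3 -m crank '[[[0,0,-3],0,255],[[0,0,-3],0,255],[[0,0,-3],0,255],[[0,0,-1],0,255]]'; python3 go.py .5496 -.2514 .32 27.2
```

```text
clock: 6.5
position: [0.4658, 0.3625, 0.3237]
ee_rot: [1.701, 2.64, 0.006]
force: [0.3, 0.0, -0.2]
width: 0.307
t 6.5 pos [0.4658 0.3625 0.3237] yaw 24.39 tilt 0.24 F [ 0.3  0.  -0.2] w 28.2 q [-1.01  0.3   0.36  1.47 -0.11  1.38 -0.22]
cm now-axes [-59.37 -17.72   0.22]
turn -2.81
cm after-turn axes [-58.43 -20.61   0.22]
```

```bash
python3 -m crank '[[[-3,-0.9,0],0,255],[[-4,-1.2,0],0,255],[[-4,-1.2,0],0,255],[[-4,-1.2,0],0,255],[[-4,-1.2,0],0,255]]'; python3 -m crank '[[[-4,-1.2,0],0,255],[[-4,-1.2,0],0,255],[[-4,-1.2,0],0,255],[[-4,-1.2,0],0,255],[[-4,-1.2,0],0,255]]'; python3 -m crank '[[[-4,-1.2,0],0,255],[[-4,-1.2,0],0,255],[[-4,-1.2,0],0,255],[[-4,-1.2,0],0,255],[[-2,-0.6,0],0,255]]'; python3 go.py .5496 -.2514 .32 27.2
```

```text
clock: 7.0
position: [0.4911, 0.1635, 0.32]
ee_rot: [-1.701, -2.64, 0.001]
force: [0.2, 0.3, -0.5]
width: 0.304
clock: 7.5
position: [0.5192, -0.0433, 0.3202]
ee_rot: [-1.701, -2.64, 0.0]
force: [0.1, 0.6, -0.3]
width: 0.304
clock: 8.0
position: [0.5438, -0.2321, 0.3199]
ee_rot: [-1.707, -2.637, 0.003]
force: [0.4, 0.4, 0.0]
width: 0.302
t 8.0 pos [ 0.5438 -0.2321  0.3199] yaw 24.16 tilt 0.12 F [0.4 0.4 0. ] w 27.8 q [-0.16  0.34  0.68  1.49 -0.21  1.39  0.95]
cm now-axes [-2.   -0.26 -0.01]
turn -3.04
cm after-turn axes [-1.98 -0.36 -0.01]
```

```bash
python3 -m crank '[[[-2,-0.3,3],-2.9,255],[[0,0,3],0,255],[[0,0,3],0,255],[[0,0,3],0,255],[[0,0,1.5],0,255]]'; python3 -m crank '[[[0,0,0],0,255],[[0,0,0],0,255]]'; python3 go.py .5496 -.2514 .185 27.2
python3 - <<'E'
from h import *
for n in("scene","top"):
    p,d=get_image(n);np.save(f"{n}4_p.npy",p);np.save(f"{n}4_d.npy",d)
    cv2.imwrite(f"pics/{n}4.png",cv2.cvtColor(cv2.resize(p[130:250,290:430] if n=="top" else p[120:250,150:300],None,fx=5,fy=5,interpolation=cv2.INTER_CUBIC),cv2.COLOR_RGB2BGR))
E
```

```text
clock: 8.5
position: [0.5485, -0.2465, 0.1822]
ee_rot: [-1.633, -2.679, 0.002]
force: [0.8, 0.3, -0.2]
width: 0.308
clock: 8.7
position: [0.5501, -0.2475, 0.1859]
ee_rot: [-1.634, -2.682, 0.001]
force: [0.2, 0.1, -0.2]
width: 0.308
t 8.7 pos [ 0.5501 -0.2475  0.1859] yaw 27.29 tilt 0.04 F [ 0.2  0.1 -0.2] w 28.3 q [-0.1   0.45  0.63  1.67 -0.28  1.12  1.09]
cm now-axes [-0.32 -0.22  0.09]
turn 0.09
cm after-turn axes [-0.32 -0.22  0.09]
```

View pics/scene4.png

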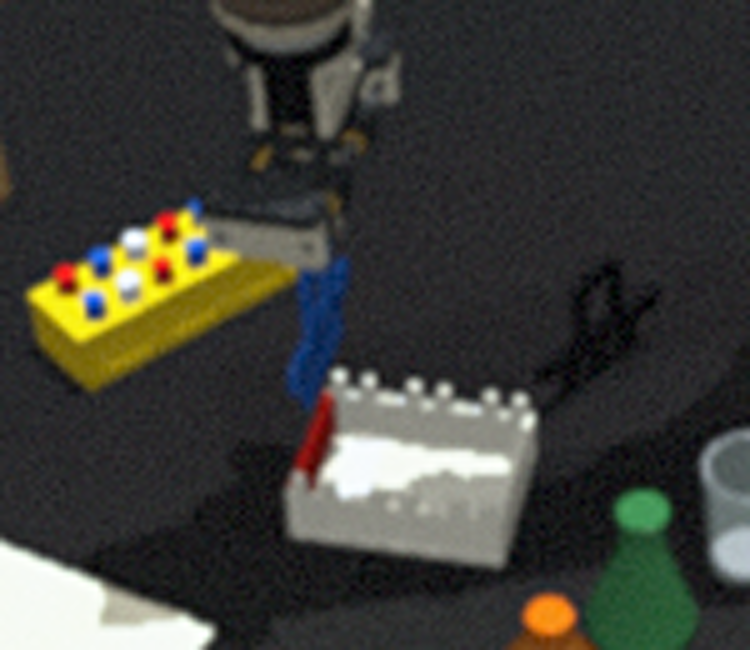

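View pics/top4.png

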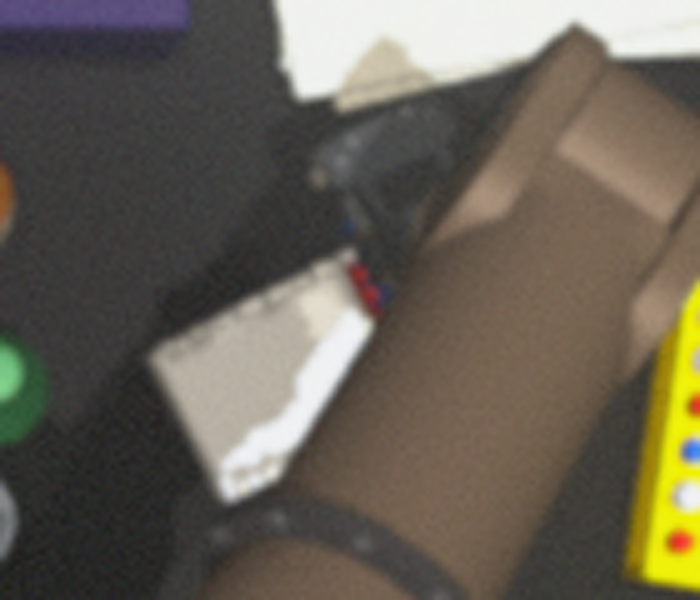

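```bash
cat > hand.py <<'E'
# analyse in-hand comb from scene depth: hand.py idx colour
import sys
from fit import *
np.set_printoptions(precision=4,suppress=True)
idx,nm=sys.argv[1:3]
for n in("scene","top"):
    p=np.load(f"{n}{idx}_p.npy");d=np.load(f"{n}{idx}_d.npy");C=cloud(n,d)
    s=monitor.observe();R=Ro.from_rotvec(s['ee_rot']).as_matrix()
    Q=(C-s['position'])@R   # tool frame
    m=cmask(p,nm)&(d>0)&(abs(Q[...,0])<.03)&(abs(Q[...,1])<.09)&(Q[...,2]<.09)&(Q[...,2]>-.06)
    if m.sum()<15: print(n,'few',m.sum());continue
    X=Q[m]*1000
    print(n,m.sum(),'x',np.percentile(X[:,0],[2,10,25,50,75,90,98]),'y',np.percentile(X[:,1],[1,50,99]),'z',np.percentile(X[:,2],[1,50,99]))
    A=np.c_[X[:,1:],np.ones(len(X))];k=np.ones(len(X),bool)
    for _ in range(5):
        c=np.linalg.lstsq(A[k],X[k,0],rcond=None)[0];r=X[:,0]-A@c;k=abs(r)<max(1.5,1.5*r[k].std())
    print('  x = %.4f y + %.4f z + %.2f'%tuple(c),'res',r[k].std().round(2))
    print('  cam dir in tool',(-get_calibration(n)['R'].T@get_calibration(n)['t']-s['position'])@R)
E
python3 hand.py 4 blue
```

```text
scene 209 x [-5.1801 -2.9738 -0.6639  0.9373  2.4832  3.2953  4.419 ] y [-55.7251  15.4225  64.4586] z [-31.3513  21.4497  64.6398]
  x = 0.0020 y + -0.0158 z + 1.79 res 0.87
  cam dir in tool [ 0.4123  1.1266 -1.032 ]
top few 0
```

```bash
python3 - <<'E'
from h import *
np.set_printoptions(precision=4,suppress=True)
f=lambda x,y:(200+(x+.5)/9-.5,190+(y+.5)/9-.5)
far=[(160,46),(214,53),(296,64),(349,71),(433,82),(487,90)]
W=[atz("scene",*f(*q),.059)[:2] for q in far];W=np.array(W);print(W)
print('spacing',np.linalg.norm(np.diff(W,axis=0),axis=1)*1000)
mids=(W[0::2]+W[1::2])/2;print('far mids',mids);v=mids[0]-mids[2];print(np.degrees(np.arctan2(v[1],v[0])),np.linalg.norm(v))
p=np.load('top0_p.npy');b=cv2.resize(p[180:235,318:378],None,fx=12,fy=12,interpolation=cv2.INTER_CUBIC)
b=cv2.convertScaleAbs(cv2.cvtColor(b,cv2.COLOR_RGB2BGR),alpha=1.6,beta=-150);cv2.imwrite('pics/tt.png',b)
p=np.load('scene0_p.npy');b=cv2.resize(p[190:235,202:262],None,fx=12,fy=12,interpolation=cv2.INTER_CUBIC)
cv2.imwrite('pics/ts.png',cv2.cvtColor(b,cv2.COLOR_RGB2BGR))
E
```

```text
[[ 0.5056 -0.2869]
 [ 0.4953 -0.2675]
 [ 0.48   -0.238 ]
 [ 0.4701 -0.2191]
 [ 0.4545 -0.1892]
 [ 0.4448 -0.1697]]
spacing [21.9279 33.2244 21.3765 33.7374 21.7224]
far mids [[ 0.5005 -0.2772]
 [ 0.4751 -0.2285]
 [ 0.4496 -0.1794]]
-62.52676109219013 0.11016083174314219
```

View pics/tt.png

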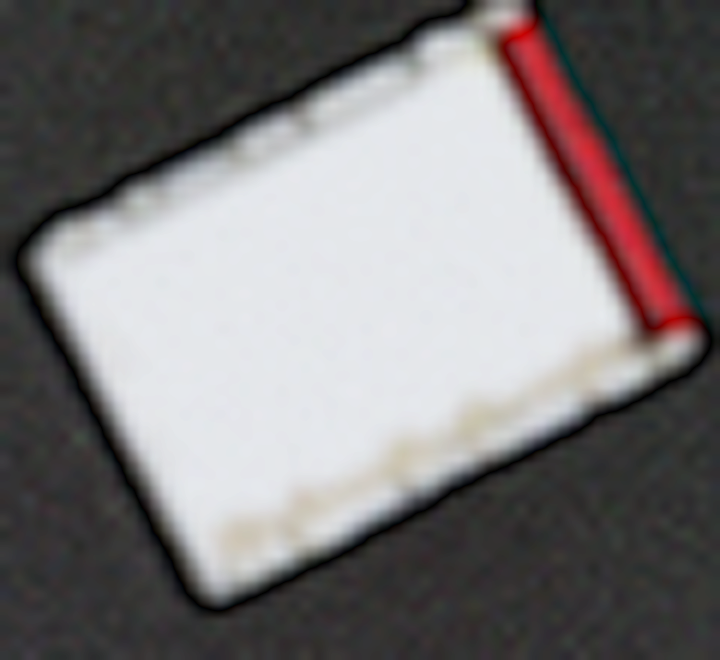

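View pics/ts.png

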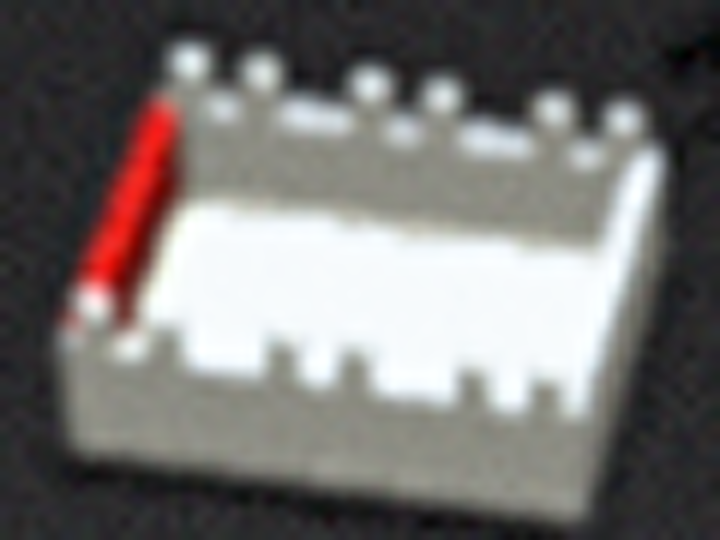

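The scene picture gives the notch pairs: the far nubs are 110 mm apart end to end, and the long axis lies at -62.5°. I'll make a small correction, then lower the comb to just above notch entry.

```bash
python3 -m crank '[[[-0.15,-0.35,2],0,255],[[0,0,2],0,255],[[0,0,2],0,255],[[0,0,1.5],0,255],[[0,0,0],0,255]]'; python3 -m crank '[[[0,0,0],0,255],[[0,0,0],0,255]]'; python3 go.py .5496 -.2514 .105 27.2
python3 - <<'E'
from h import *
for n in("scene","top"):
    p,d=get_image(n);np.save(f"{n}5_p.npy",p);np.save(f"{n}5_d.npy",d)
    cv2.imwrite(f"pics/{n}5.png",cv2.cvtColor(cv2.resize(p[165:235,320:390] if n=="top" else p[165:245,190:280],None,fx=8,fy=8,interpolation=cv2.INTER_CUBIC),cv2.COLOR_RGB2BGR))
E
python3 hand.py 5 blue
```

```text
clock: 9.3
position: [0.5471, -0.2499, 0.1099]
ee_rot: [-1.633, -2.681, 0.001]
force: [-0.2, -0.5, -0.3]
width: 0.304
clock: 9.5
position: [0.5485, -0.2509, 0.1122]
ee_rot: [1.633, 2.681, 0.001]
force: [-0.4, -0.0, -0.6]
width: 0.302
t 9.5 pos [ 0.5485 -0.2509  0.1122] yaw 27.3 tilt 0.11 F [-0.4 -0.  -0.6] w 27.8 q [-0.06  0.52  0.59  1.76 -0.34  0.96  1.14]
cm now-axes [-0.09  0.07  0.72]
turn 0.1
cm after-turn axes [-0.09  0.07  0.72]
scene 168 x [-6.2979 -4.6699 -2.4198 -0.1153  1.5207  2.3729  3.3188] y [-57.3995  17.4268  64.3355] z [-29.5743  19.5829  54.3276]
  x = 0.0027 y + -0.0055 z + 0.66 res 0.94
  cam dir in tool [ 0.4136  1.1305 -1.1066]
top few 0
```

View pics/scene5.png

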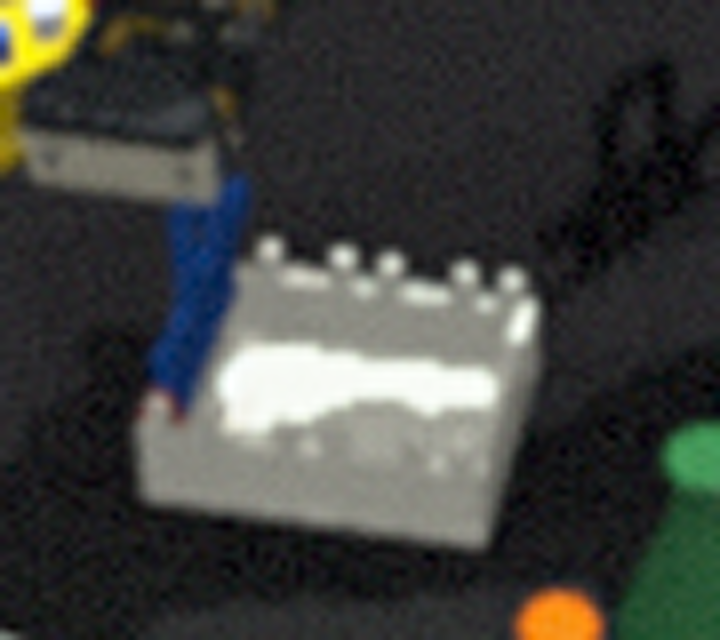

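View pics/top5.png

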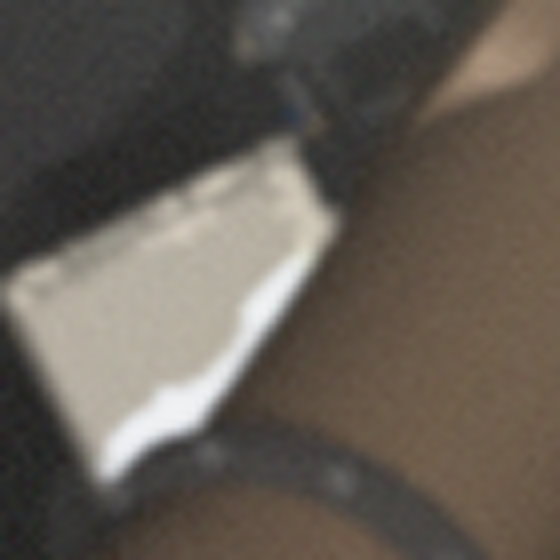

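```bash
cat > scan.py <<'E'
# in-hand silhouettes: scan.py idx colour nt vmin(row below which pixels count)
import sys
from fit import *
np.set_printoptions(precision=2,suppress=True,linewidth=150)
idx,nm,nt,vmin=sys.argv[1],sys.argv[2],int(sys.argv[3]),int(sys.argv[4]);n="scene"
p=np.load(f"{n}{idx}_p.npy");s=monitor.observe();R=Ro.from_rotvec(s['ee_rot']).as_matrix()
Rc=R@np.diag([1,-1,-1.])
d=np.load(f"{n}{idx}_d.npy");C=cloud(n,d);m=cmask(p,nm)&(np.linalg.norm(C-s['position'],axis=-1)<.12)
c0=s['position']+R@np.array([0,0,.0144]);q=proj(n,c0).astype(int);roi=(q[0]-45,q[1]-45,q[0]+45,q[1]+45)
M=cv2.GaussianBlur(m[roi[1]:roi[3],roi[0]:roi[2]].astype(float),(0,0),.7);w=np.ones_like(M);w[:max(0,vmin-roi[1])]=0
def f(a):
    t=c0+R@np.array([a[0],a[1],a[2]])/1000;r=cv2.GaussianBlur(render(n,comb(nt),Rc,t,roi),(0,0),1.);return (w*(r-M)**2).sum()
for y in(0,2,4):
    for z in (-3,0,3):
        v=[f([x,y,z]) for x in range(-7,6)];print(y,z,'best x',np.argmin(v)-7,np.array(v))
r=minimize(f,[-1,2,0],method='Nelder-Mead',options=dict(initial_simplex=[[-1,2,0],[2,2,0],[-1,5,0],[-1,2,3]]));print(r.x,r.fun,M.sum())
E
echo rows; python3 scan.py 5 blue 6 192; python3 scan.py 4 blue 6 177 
```

```text
rows
0 -3 best x -3 [20.95 15.17 10.95  9.16  8.84 10.8  14.62 20.19 27.62 36.16 45.69 56.6  67.88]
0 0 best x -4 [19.7  15.32 12.53 11.9  12.76 15.68 20.74 27.19 34.91 44.18 54.31 66.1  77.56]
0 3 best x -5 [20.27 16.94 15.45 15.96 18.13 22.12 27.86 35.33 43.98 53.41 64.42 75.73 87.74]
2 -3 best x -3 [24.73 18.86 14.27 11.78 11.01 12.01 14.89 20.27 26.64 34.76 43.86 55.06 66.03]
2 0 best x -4 [24.13 18.73 15.55 14.33 14.88 17.21 21.26 27.23 35.13 43.63 53.22 63.99 76.11]
2 3 best x -4 [24.67 20.92 18.91 18.84 20.42 23.77 28.73 35.5  43.98 53.02 63.23 74.87 85.89]
4 -3 best x -3 [29.73 22.64 17.6  14.57 13.5  14.12 16.32 20.62 26.95 34.63 43.12 52.93 64.21]
4 0 best x -4 [28.68 23.5  19.58 17.59 17.71 19.16 22.71 28.06 35.25 43.52 52.41 63.26 74.67]
4 3 best x -4 [29.52 24.9  22.83 21.93 23.3  26.   30.54 36.61 44.35 53.1  62.38 73.17 85.35]
[-1.88  0.57 -9.99] 6.094282781807619 170.00000000000003
0 -3 best x -7 [165.69 170.95 176.22 183.11 190.51 197.82 206.1  214.15 221.   228.5  236.48 245.35 254.32]
0 0 best x -7 [174.52 180.12 186.63 193.97 200.51 206.2  213.74 221.9  230.48 238.09 245.76 252.93 260.13]
0 3 best x -7 [184.7  189.49 194.93 202.06 209.94 216.4  223.89 231.22 237.24 244.74 253.66 261.38 269.29]
2 -3 best x -7 [167.18 173.01 179.4  185.47 192.79 198.97 204.94 213.29 221.26 230.34 237.38 244.48 252.79]
2 0 best x -7 [177.87 182.19 187.2  193.84 201.84 209.06 215.55 223.26 230.08 236.85 244.3  253.54 262.17]
2 3 best x -7 [186.98 192.07 197.86 204.34 209.91 216.7  223.86 231.61 239.59 246.73 254.01 261.12 268.21]
4 -3 best x -7 [170.7  175.31 180.79 186.1  192.65 201.2  207.98 214.51 221.74 229.69 236.43 244.9  253.99]
4 0 best x -7 [179.29 185.79 191.09 196.5  202.44 209.4  215.59 223.37 231.64 239.19 245.6  252.36 260.81]
4 3 best x -7 [189.86 194.66 199.4  205.97 212.93 219.93 225.74 231.42 239.37 247.37 254.03 261.65 270.18]
[-13.31 -32.83 -40.55] 2.8070478550292597 208.00000000000006
```

```bash
python3 -m crank '[[[0.1,0,0.5],0,255],[[0,0,0.5],0,255],[[0,0,0.4],0,255],[[0,0,0],0,255],[[0,0,0],0,255]]' 12; python3 go.py; python3 -m crank '[[[0,0,0.3],0,255],[[0,0,0.3],0,255],[[0,0,0],0,255],[[0,0,0],0,255]]'; python3 go.py
```

```text
clock: 10.1
position: [0.5472, -0.2496, 0.0968]
ee_rot: [-1.634, -2.683, 0.0]
force: [0.6, -0.7, -0.5]
width: 0.315
t 10.1 pos [ 0.5472 -0.2496  0.0968] yaw 27.3 tilt 0.02 F [ 0.6 -0.7 -0.5] w 29.0 q [-0.05  0.53  0.58  1.78 -0.35  0.93  1.15]
clock: 10.5
position: [0.5472, -0.2496, 0.0909]
ee_rot: [-1.634, -2.683, 0.0]
force: [0.3, 0.1, -0.6]
width: 0.313
t 10.5 pos [ 0.5472 -0.2496  0.0909] yaw 27.31 tilt 0.01 F [ 0.3  0.1 -0.6] w 28.8 q [-0.05  0.54  0.57  1.78 -0.36  0.92  1.15]
```

```bash
python3 -m crank '[[[0,0,0.2],0,255],[[0,0,0.2],0,255],[[0,0,0.2],0,255],[[0,0,0],0,255]]'; python3 go.py; python3 -m crank '[[[0,0,0.15],0,255],[[0,0,0.1],0,255],[[0,0,0],0,255]]'; python3 go.py
```

```text
clock: 10.9
position: [0.5473, -0.2495, 0.0848]
ee_rot: [-1.634, -2.683, -0.0]
force: [-0.6, -0.3, 1.3]
width: 0.318
t 10.9 pos [ 0.5473 -0.2495  0.0848] yaw 27.31 tilt 0.01 F [-0.6 -0.3  1.3] w 29.2 q [-0.05  0.55  0.57  1.79 -0.36  0.91  1.16]
clock: 11.2
position: [0.5489, -0.2496, 0.0834]
ee_rot: [1.632, 2.681, 0.002]
force: [2.2, 1.9, 5.4]
width: 0.316
t 11.2 pos [ 0.5489 -0.2496  0.0834] yaw 27.34 tilt 0.16 F [2.2 1.9 5.4] w 29.0 q [-0.05  0.55  0.57  1.79 -0.37  0.9   1.16]
```

```bash
python3 -m crank '[[[0,0,0.1],0,255],[[0,0,0],0,255]]'; python3 go.py; python3 -m crank '[[[0,0,-0.1],0,220],[[0,0,0],0,150],[[0,0,0],0,150],[[0,0,0],0,100],[[0,0,0],0,60]]';  python3 -m crank '[[[0,0,0],0,0],[[0,0,0],0,0],[[0,0,0],0,0],[[0,0,0],0,0]]';python3 go.py
python3 - <<'E'
from h import *
for n in("scene","top"):
    p,d=get_image(n);np.save(f"{n}6_p.npy",p);np.save(f"{n}6_d.npy",d)
    cv2.imwrite(f"pics/{n}6.png",cv2.cvtColor(cv2.resize(p[165:235,320:390] if n=="top" else p[165:245,190:280],None,fx=8,fy=8,interpolation=cv2.INTER_CUBIC),cv2.COLOR_RGB2BGR))
E
```

```text
clock: 11.4
position: [0.5495, -0.2495, 0.0827]
ee_rot: [1.631, 2.681, 0.003]
force: [3.1, 1.7, 6.2]
width: 0.316
t 11.4 pos [ 0.5495 -0.2495  0.0827] yaw 27.36 tilt 0.23 F [3.1 1.7 6.2] w 29.0 q [-0.05  0.55  0.57  1.79 -0.37  0.9   1.16]
clock: 11.9
position: [0.5469, -0.2496, 0.0823]
ee_rot: [-1.634, -2.682, 0.0]
force: [0.1, -0.1, -0.0]
width: 0.539
clock: 12.3
position: [0.5473, -0.2496, 0.0825]
ee_rot: [-1.634, -2.683, -0.0]
force: [0.1, 0.0, 0.6]
width: 0.884
t 12.3 pos [ 0.5473 -0.2496  0.0825] yaw 27.3 tilt 0.0 F [0.1 0.  0.6] w 81.3 q [-0.05  0.55  0.57  1.79 -0.37  0.91  1.16]
```

View pics/scene6.png

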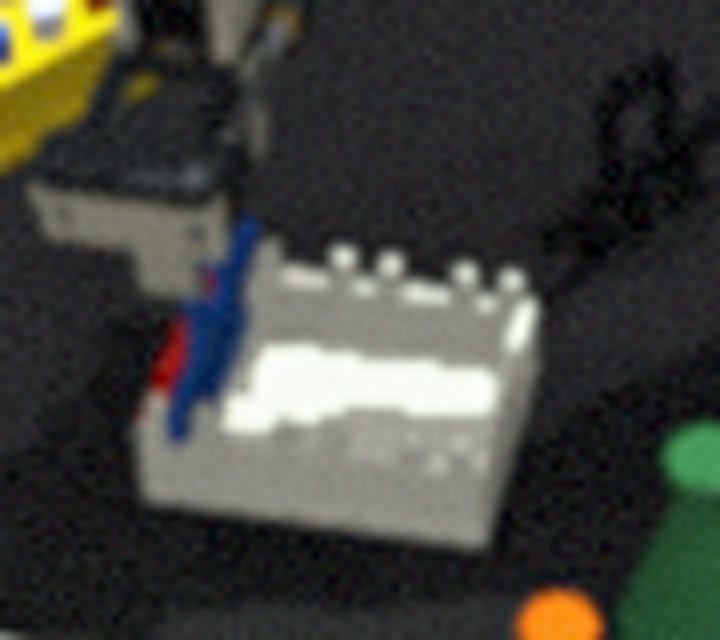

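The blue comb stands in the end notches by the red wall, with its bar end at (178,430) in the crop. I'll retreat upwards and go to the yellow comb.

```bash
python3 -m crank '[[[0,0,-1],0,0],[[0,0,-2],0,0],[[0,0,-4],0,0],[[0,0,-4],0,0],[[0,0,-4],0,0]]'; python3 -m crank '[[[0,0,-4],8,0],[[0,0,0],8,0],[[0,0,0],8,0],[[0,0,0],8,0],[[0,0,0],8,0]]'; python3 -m crank '[[[0,0,0],8,0],[[0,0,0],8,0],[[0,0,0],6,0],[[0,0,0],0,0]]'; python3 go.py .4848 .1733 .27 -34.7
```

```text
clock: 12.9
position: [0.5469, -0.2497, 0.2349]
ee_rot: [1.635, 2.682, -0.0]
force: [0.8, -0.1, 0.4]
width: 0.998
clock: 13.4
position: [0.5472, -0.2496, 0.2735]
ee_rot: [2.459, 1.955, 0.001]
force: [0.4, -0.2, 0.3]
width: 1.0
clock: 13.8
position: [0.5473, -0.2495, 0.2731]
ee_rot: [2.784, 1.456, 0.0]
force: [-0.4, -0.2, -0.2]
width: 1.002
t 13.8 pos [ 0.5473 -0.2495  0.2731] yaw -34.79 tilt 0.02 F [-0.4 -0.2 -0.2] w 92.2 q [-0.28  0.44  0.93  1.56 -0.36  1.32  0.09]
cm now-axes [ 31.16 -29.25   0.3 ]
turn -0.09
cm after-turn axes [ 31.2  -29.21   0.3 ]
```

```bash
python3 -m crank '[[[3.1,-2.9,0],0,0],[[3.1,-2.9,0],0,0],[[3.1,-2.9,0],0,0],[[3.1,-2.9,0],0,0],[[3.1,-2.9,0],0,0]]'; python3 -m crank '[[[3.1,-2.9,0],0,0],[[3.1,-2.9,0],0,0],[[3.1,-2.9,0],0,0],[[3.1,-2.9,0],0,0],[[2.0,-1.9,0],0,0]]'; python3 -m crank '[[[1.3,-1.2,0],0,0],[[0,0,0],0,0],[[0,0,0],0,0]]';python3 go.py .4848 .1733 .178 -34.7
python3 - <<'E'
from h import *
for n in("scene","top"):
    p,d=get_image(n);np.save(f"{n}7_p.npy",p);np.save(f"{n}7_d.npy",d)
    cv2.imwrite(f"pics/{n}7.png",cv2.cvtColor(cv2.resize(p[130:290,160:400] if n=="top" else p[150:310,190:430],None,fx=3.3,fy=3.3,interpolation=cv2.INTER_CUBIC),cv2.COLOR_RGB2BGR))
E
```

```text
clock: 14.3
position: [0.5158, -0.0382, 0.273]
ee_rot: [-2.78, -1.463, -0.001]
force: [0.8, 0.4, 0.2]
width: 0.999
clock: 14.8
position: [0.4864, 0.1591, 0.2729]
ee_rot: [-2.777, -1.467, -0.001]
force: [-0.0, -0.5, 0.5]
width: 1.0
clock: 15.1
position: [0.4849, 0.1725, 0.2729]
ee_rot: [2.781, 1.461, 0.0]
force: [-0.3, -0.5, -0.1]
width: 1.001
t 15.1 pos [0.4849 0.1725 0.2729] yaw -34.57 tilt 0.02 F [-0.3 -0.5 -0.1] w 92.1 q [-1.17  0.24  0.91  1.76 -0.2   1.24 -0.81]
cm now-axes [ 0.06 -0.06  9.49]
turn 0.13
cm after-turn axes [ 0.06 -0.06  9.49]
```

View pics/scene7.png

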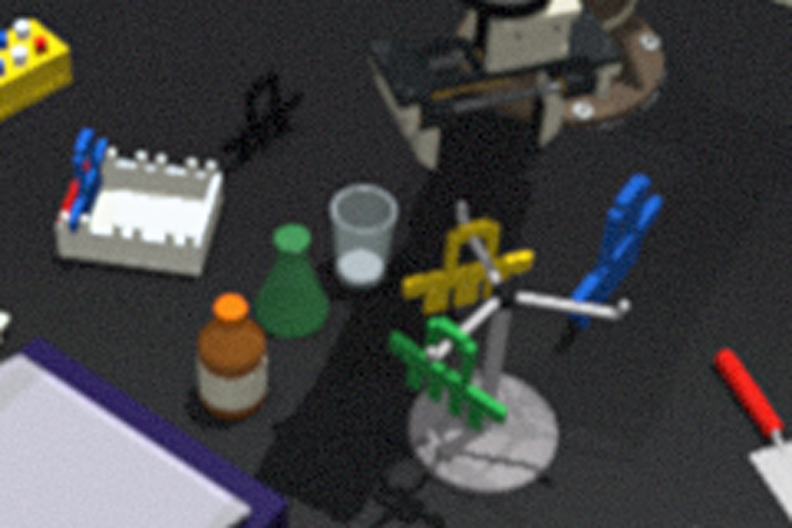

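View pics/top7.png

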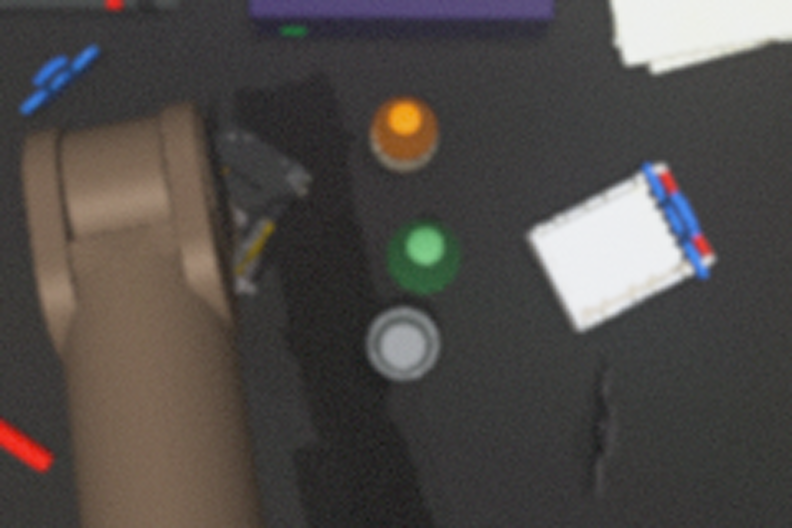

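```bash
python3 - <<'E'
from fit import *
np.set_printoptions(precision=4,suppress=True)
P={n:np.load(f"{n}7_p.npy") for n in("scene","top")};D={n:np.load(f"{n}7_d.npy") for n in P}
p0=[.5488,-.2510,np.radians(117)]
for cams in(("top",),("scene",),("scene","top")):
    M={}
    for n in cams:
        C=cloud(n,D[n]);M[n]=cmask(P[n],"blue")&(np.linalg.norm(C[...,:2]-np.array(p0[:2]),axis=-1)<.09)
    for q in (p0,p0+[.068]):
        x,f,a=fit(comb(6)[:4],q,.068,M);print(cams,x[:2],np.degrees(x[2]),x[3:],round(f,1),round(a))
E
```

```text
('top',) [ 0.5493 -0.2528] 117.45311659101829 [] 9.9 185
('top',) [ 0.5494 -0.2518] 117.48146533523982 [0.0726] 10.0 185
('scene',) [ 0.5473 -0.2526] 117.87026870798087 [] 15.3 165
('scene',) [ 0.5481 -0.2511] 117.03256090206024 [0.0706] 15.5 165
('scene', 'top') [ 0.5482 -0.2525] 117.12994297152744 [] 27.4 350
('scene', 'top') [ 0.5487 -0.2513] 117.46578138056309 [0.0723] 27.3 350
```

The blue comb fits at the end slot and at home height, square to the tray. Now I'll descend on the yellow comb.

```bash
python3 -m crank '[[[0,0,3],0,0],[[0,0,3],0,0],[[0,0,2],0,0],[[0,0,1.5],0,0],[[0,0,0],0,0]]'; python3 -m crank '[[[0,0,0],0,255],[[0,0,0],0,255],[[0,0,0],0,255],[[0,0,0],0,255],[[0,0,0],0,255]]' 15; python3 -m crank '[[[0,0,0],0,255],[[0,0,0],0,255],[[0,0,0],0,255],[[0,0,0],0,255]]' 25; python3 go.py
```

```text
clock: 15.7
position: [0.4839, 0.1714, 0.1762]
ee_rot: [2.784, 1.456, -0.005]
force: [-0.1, 0.4, 0.3]
width: 0.995
clock: 16.2
position: [0.485, 0.1733, 0.1779]
ee_rot: [-2.782, -1.458, -0.001]
force: [-0.0, -1.1, 0.2]
width: 0.613
clock: 16.6
position: [0.4848, 0.1732, 0.1775]
ee_rot: [-2.783, -1.458, -0.0]
force: [-0.2, 0.5, 0.1]
width: 0.311
t 16.6 pos [0.4848 0.1732 0.1775] yaw -34.69 tilt 0.0 F [-0.2  0.5  0.1] w 28.6 q [-1.1   0.34  0.86  1.91 -0.3   1.03 -0.72]
```

```bash
python3 -m crank '[[[0,0,-0.6],0,255],[[0,0,-0.6],0,255],[[0,0,-0.6],0,255],[[0,0,-0.5],0,255],[[0,0,0],0,255]]'; python3 go.py; python3 -m crank '[[[-1,0,0],0,255],[[-1.5,0,0],0,255],[[-1.5,0,0],0,255],[[-1.5,0,0],0,255],[[-1.5,0,0],0,255]]';python3 go.py;  python3 - <<'E'
from h import *
for n in("scene","top"):
    p,d=get_image(n);np.save(f"{n}8_p.npy",p);np.save(f"{n}8_d.npy",d)
    cv2.imwrite(f"pics/{n}8.png",cv2.cvtColor(cv2.resize(p[130:290,160:400] if n=="top" else p[150:310,190:430],None,fx=3.3,fy=3.3,interpolation=cv2.INTER_CUBIC),cv2.COLOR_RGB2BGR))
E
```

```text
clock: 17.1
position: [0.4853, 0.1734, 0.2014]
ee_rot: [-2.782, -1.458, -0.002]
force: [0.4, 0.4, -0.7]
width: 0.311
t 17.1 pos [0.4853 0.1734 0.2014] yaw -34.69 tilt 0.09 F [ 0.4  0.4 -0.7] w 28.6 q [-1.12  0.31  0.88  1.87 -0.27  1.08 -0.74]
clock: 17.6
position: [0.4439, 0.1141, 0.2004]
ee_rot: [-2.783, -1.457, 0.0]
force: [-0.6, -0.6, 0.3]
width: 0.312
t 17.6 pos [0.4439 0.1141 0.2004] yaw -34.73 tilt 0.03 F [-0.6 -0.6  0.3] w 28.7 q [-1.14  0.18  0.92  2.   -0.17  1.04 -0.75]
```

View pics/scene8.png

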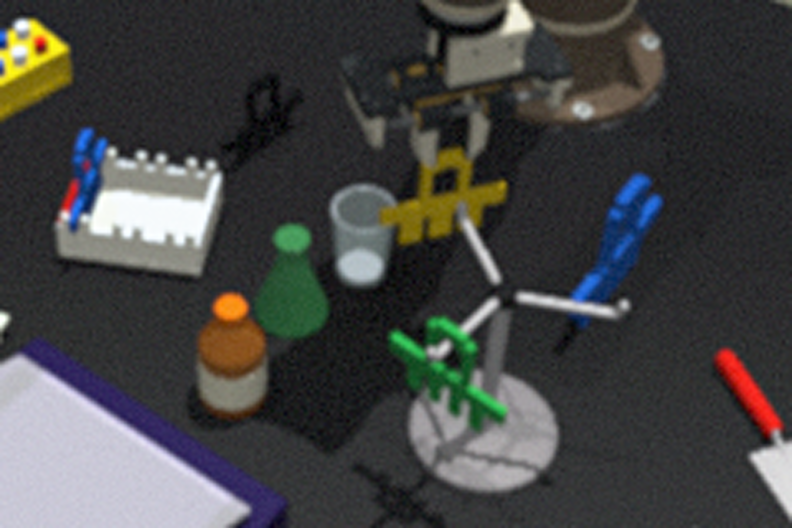

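The yellow comb is off its hook at (450,200) in the crop, and the green comb hasn't moved. I'll rise, turn and cross to the tray.

```bash
python3 -m crank '[[[0,0,-3],0,255],[[0,0,-3],0,255],[[0,0,-1],-8,255],[[0,0,0],-8,255],[[0,0,0],-8,255]]'; python3 -m crank '[[[0,0,0],-8,255],[[0,0,0],-8,255],[[0,0,0],-8,255],[[0,0,0],-8,255],[[0,0,0],-6,255]]'; python3 -m crank '[[[0,0,0],0,255]]'; python3 go.py .5233 -.2030 .2 27.3
```

```text
clock: 18.2
position: [0.4454, 0.1163, 0.2711]
ee_rot: [-2.412, -2.013, -0.003]
force: [-0.3, 0.2, -1.2]
width: 0.31
clock: 18.7
position: [0.4451, 0.116, 0.2706]
ee_rot: [1.626, 2.688, 0.001]
force: [0.9, 0.2, -0.5]
width: 0.31
clock: 18.8
position: [0.4451, 0.1159, 0.2706]
ee_rot: [1.632, 2.685, 0.001]
force: [-0.2, -0.2, -0.5]
width: 0.315
t 18.8 pos [0.4451 0.1159 0.2706] yaw 27.42 tilt 0.02 F [-0.2 -0.2 -0.5] w 28.9 q [-1.11  0.09  0.82  1.88 -0.07  1.2   0.21]
cm now-axes [-31.91  -7.75   7.05]
turn 0.12
cm after-turn axes [-31.93  -7.68   7.05]
```

```bash
python3 -m crank '[[[-4,-1,0],0,255],[[-4,-1,0],0,255],[[-4,-1,0],0,255],[[-4,-1,0],0,255],[[-4,-1,0],0,255]]'; python3 -m crank '[[[-4,-1,0],0,255],[[-4,-1,0],0,255],[[-3,-0.7,2],0,255],[[-0.9,0,3],0,255],[[0,0,2],0,255]]'; python3 -m crank '[[[0,0,1.5],0,255],[[0,0,0],0,255],[[0,0,0],0,255]]'; python3 go.py .5233 -.2030 .185 27.3
python3 - <<'E'
from h import *
for n in("scene","top"):
    p,d=get_image(n);np.save(f"{n}9_p.npy",p);np.save(f"{n}9_d.npy",d)
    cv2.imwrite(f"pics/{n}9.png",cv2.cvtColor(cv2.resize(p[130:250,290:430] if n=="top" else p[130:250,170:310],None,fx=5,fy=5,interpolation=cv2.INTER_CUBIC),cv2.COLOR_RGB2BGR))
E
python3 hand.py 9 yellow
```

```text
clock: 19.3
position: [0.4928, -0.0862, 0.2707]
ee_rot: [1.637, 2.68, 0.001]
force: [0.8, 0.8, -1.5]
width: 0.312
clock: 19.8
position: [0.5227, -0.2051, 0.1989]
ee_rot: [-1.643, -2.678, 0.002]
force: [0.4, 0.2, -1.0]
width: 0.308
clock: 20.1
position: [0.5231, -0.2032, 0.1859]
ee_rot: [1.636, 2.682, -0.0]
force: [0.2, -0.1, -0.2]
width: 0.31
t 20.1 pos [ 0.5231 -0.2032  0.1859] yaw 27.21 tilt 0.02 F [ 0.2 -0.1 -0.2] w 28.5 q [-0.37  0.44  0.91  1.79 -0.38  1.11  1.15]
cm now-axes [0.01 0.02 0.09]
turn -0.09
cm after-turn axes [0.01 0.02 0.09]
scene 192 x [-2.0867 -0.269   2.1729  4.6067  5.6853  6.3916  7.631 ] y [-60.0245  14.0097  61.7629] z [-40.9056  19.4494  60.5416]
  x = -0.0095 y + -0.0033 z + 5.07 res 0.77
  cam dir in tool [ 0.361   1.1303 -1.0321]
top few 0
```

View pics/scene9.png

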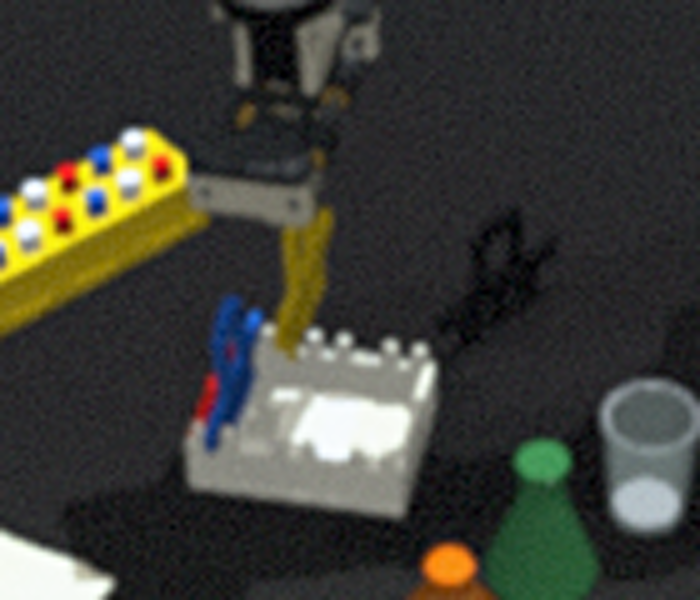

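```bash
python3 scan.py 9 yellow 3 178 | tail -10
```

```text
0 -3 best x 2 [79.93 67.76 56.41 44.56 34.47 25.32 17.4  11.55  7.88  6.21  7.3  10.47 16.08]
0 0 best x 2 [75.4  63.33 52.46 41.53 32.17 23.09 16.43 11.88  9.17  8.96 11.46 15.89 22.85]
0 3 best x 1 [71.99 60.29 49.38 39.13 30.29 22.73 17.68 14.08 12.69 13.74 17.08 22.43 30.45]
2 -3 best x 2 [85.34 73.45 61.94 49.95 39.52 29.54 20.92 14.67 10.5   8.01  8.58 11.13 15.94]
2 0 best x 2 [81.47 69.26 57.39 46.68 36.29 27.87 20.86 15.62 12.49 11.49 12.9  16.63 22.7 ]
2 3 best x 1 [77.68 65.73 55.04 44.22 35.11 27.37 21.58 17.59 15.74 16.27 18.86 23.92 30.45]
4 -3 best x 3 [91.   78.39 66.62 54.93 43.83 34.45 25.63 18.58 13.79 10.73 10.14 12.11 16.41]
4 0 best x 2 [86.98 75.   63.18 52.04 41.92 32.66 25.12 19.4  15.96 14.14 14.83 18.06 23.33]
4 3 best x 2 [83.29 71.08 60.23 50.22 40.84 32.53 26.13 21.56 19.39 18.98 20.88 25.72 31.41]
[ 0.8  -6.74 -0.87] 4.4348508317437565 195.00000000000003
```

```bash
python3 -m crank '[[[-0.18,0,2],0,255],[[0,0,2],0,255],[[0,0,2],0,255],[[0,0,1.4],0,255],[[0,0,0],0,255]]'; python3 -m crank '[[[0,0,0],0,255],[[0,0,0],0,255]]'; python3 go.py 
python3 - <<'E'
from h import *
for n in("scene","top"):
    p,d=get_image(n);np.save(f"{n}10_p.npy",p);np.save(f"{n}10_d.npy",d)
    cv2.imwrite(f"pics/{n}10.png",cv2.cvtColor(cv2.resize(p[165:235,320:390] if n=="top" else p[165:245,190:280],None,fx=8,fy=8,interpolation=cv2.INTER_CUBIC),cv2.COLOR_RGB2BGR))
E
python3 hand.py 10 yellow; python3 scan.py 10 yellow 3 192|tail -10
```

```text
clock: 20.7
position: [0.5232, -0.2042, 0.1106]
ee_rot: [-1.633, -2.682, 0.001]
force: [-0.1, 0.4, 0.2]
width: 0.309
clock: 20.9
position: [0.5245, -0.2052, 0.1126]
ee_rot: [1.634, 2.681, 0.001]
force: [-0.8, 0.6, -0.9]
width: 0.311
t 20.9 pos [ 0.5245 -0.2052  0.1126] yaw 27.3 tilt 0.1 F [-0.8  0.6 -0.9] w 28.6 q [-0.31  0.52  0.85  1.87 -0.47  0.96  1.23]
scene 164 x [-2.3436 -0.8109  1.5935  3.7529  5.1635  6.0371  7.1048] y [-58.7288  12.6454  63.1362] z [-31.529   16.344   57.9781]
  x = -0.0114 y + -0.0072 z + 4.57 res 0.83
  cam dir in tool [ 0.3622  1.1308 -1.1061]
top few 0
0 -3 best x 1 [69.58 56.87 45.95 36.49 27.19 19.36 14.18 11.08  9.74 10.96 14.58 19.8  27.45]
0 0 best x 1 [65.19 53.57 42.97 33.98 25.57 19.3  15.1  12.93 12.74 15.02 19.99 26.36 34.77]
0 3 best x 0 [61.75 50.69 40.95 32.63 25.33 19.84 17.24 16.37 17.31 20.91 26.36 33.18 42.13]
2 -3 best x 1 [74.85 62.75 51.05 40.81 31.53 23.6  17.44 13.6  11.72 12.44 15.26 20.15 27.01]
2 0 best x 1 [71.24 59.32 47.81 38.43 30.01 23.14 18.62 16.07 15.17 16.77 20.66 26.08 34.  ]
2 3 best x 0 [67.37 55.82 45.58 37.46 30.24 24.06 20.6  19.06 19.33 22.1  27.4  34.03 42.23]
4 -3 best x 2 [80.39 67.91 55.71 45.17 36.22 28.06 21.41 17.12 14.56 14.2  16.11 20.68 27.16]
4 0 best x 1 [76.19 64.54 52.97 43.65 34.86 27.52 22.08 19.01 17.93 18.93 22.15 27.51 34.57]
4 3 best x 1 [72.56 61.2  50.83 42.38 34.81 28.43 24.56 22.42 22.35 24.17 28.37 34.48 42.36]
[-0.63 -8.48 -1.15] 6.376399056890692 165.00000000000003
```

View pics/scene10.png

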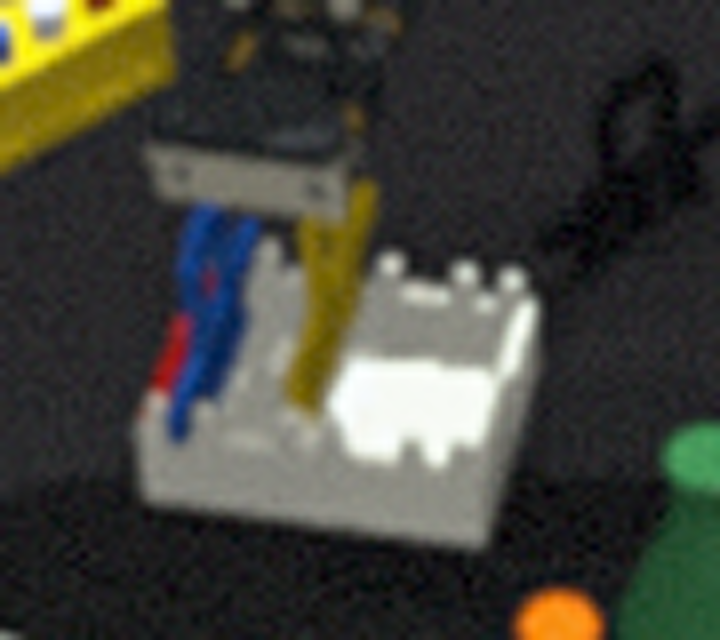

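```bash
python3 -m crank '[[[0,0,0.5],0,255],[[0,0,0.5],0,255],[[0,0,0.5],0,255],[[0,0,0],0,255],[[0,0,0],0,255]]' 12; python3 go.py; python3 -m crank '[[[0,0,0.3],0,255],[[0,0,0.3],0,255],[[0,0,0],0,255],[[0,0,0],0,255]]'; python3 go.py
```

```text
clock: 21.5
position: [0.5235, -0.2048, 0.0963]
ee_rot: [-1.634, -2.683, 0.0]
force: [-0.1, -0.2, -0.4]
width: 0.319
t 21.5 pos [ 0.5235 -0.2048  0.0963] yaw 27.3 tilt 0.03 F [-0.1 -0.2 -0.4] w 29.3 q [-0.29  0.54  0.83  1.89 -0.49  0.93  1.25]
clock: 21.9
position: [0.5236, -0.2048, 0.0905]
ee_rot: [-1.634, -2.683, 0.0]
force: [0.0, -0.5, 0.5]
width: 0.32
t 21.9 pos [ 0.5236 -0.2048  0.0905] yaw 27.3 tilt 0.01 F [ 0.  -0.5  0.5] w 29.4 q [-0.29  0.55  0.82  1.89 -0.5   0.92  1.25]
```

```bash
python3 -m crank '[[[0,0,0.2],0,255],[[0,0,0.2],0,255],[[0,0,0.2],0,255],[[0,0,0],0,255]]'; python3 go.py; python3 -m crank '[[[0,0,0.15],0,255],[[0,0,0.1],0,255],[[0,0,0],0,255]]'; python3 go.py
```

```text
clock: 22.3
position: [0.5235, -0.2047, 0.0842]
ee_rot: [-1.634, -2.683, 0.0]
force: [0.0, -1.0, -1.5]
width: 0.318
t 22.3 pos [ 0.5235 -0.2047  0.0842] yaw 27.31 tilt 0.03 F [ 0.  -1.  -1.5] w 29.2 q [-0.28  0.55  0.82  1.9  -0.51  0.91  1.26]
clock: 22.6
position: [0.5236, -0.2047, 0.0819]
ee_rot: [-1.634, -2.683, 0.0]
force: [0.5, -0.5, -0.7]
width: 0.321
t 22.6 pos [ 0.5236 -0.2047  0.0819] yaw 27.31 tilt 0.01 F [ 0.5 -0.5 -0.7] w 29.5 q [-0.28  0.56  0.81  1.9  -0.51  0.9   1.26]
```

```bash
python3 -m crank '[[[0,0,0.1],0,255],[[0,0,0],0,255]]'; python3 -m crank '[[[0,0,0.1],0,255],[[0,0,0],0,255]]'; python3 go.py
```

```text
clock: 22.8
position: [0.524, -0.205, 0.0813]
ee_rot: [1.634, 2.682, 0.0]
force: [-0.9, -0.2, 1.7]
width: 0.319
clock: 23.0
position: [0.5244, -0.2057, 0.0811]
ee_rot: [1.634, 2.681, 0.0]
force: [-1.8, 0.5, 10.6]
width: 0.319
t 23.0 pos [ 0.5244 -0.2057  0.0811] yaw 27.28 tilt 0.12 F [-1.8  0.5 10.6] w 29.3 q [-0.28  0.56  0.81  1.9  -0.51  0.9   1.26]
```

Firm contact at TCP height 0.081, where the comb should be home. I'll release it gently and rise.

```bash
python3 -m crank '[[[0,0,-0.15],0,220],[[0,0,0],0,150],[[0,0,0],0,150],[[0,0,0],0,100],[[0,0,0],0,60]]';  python3 -m crank '[[[0,0,0],0,0],[[0,0,0],0,0],[[0,0,0],0,0],[[0,0,0],0,0],[[0,0,0],0,0]]';python3 go.py; python3 -m crank '[[[0,0,-1],0,0],[[0,0,-2],0,0],[[0,0,-4],0,0],[[0,0,-4],0,0],[[0,0,-4],0,0]]'; python3 -m crank '[[[3.5,0,0],0,0],[[4,0,0],0,0],[[4,0,0],0,0],[[4,0,0],0,0],[[4,0,0],0,0]]';python3 -m crank '[[[4,0,0],0,0],[[4,0,-1],0,0],[[3,0,-1],0,0],[[0,0,0],0,0]]'; python3 go.py
python3 - <<'E'
from h import *
for n in("scene","top"):
    p,d=get_image(n);np.save(f"{n}11_p.npy",p);np.save(f"{n}11_d.npy",d)
    cv2.imwrite(f"pics/{n}11.png",cv2.cvtColor(cv2.resize(p[130:290,160:400] if n=="top" else p[150:310,190:430],None,fx=3.3,fy=3.3,interpolation=cv2.INTER_CUBIC),cv2.COLOR_RGB2BGR))
E
```

```text
clock: 23.5
position: [0.5236, -0.2047, 0.0814]
ee_rot: [-1.634, -2.683, 0.0]
force: [-0.8, 0.6, 0.5]
width: 0.541
clock: 24.0
position: [0.5237, -0.2047, 0.0815]
ee_rot: [1.634, 2.683, 0.0]
force: [-0.4, 0.1, -0.3]
width: 0.969
t 24.0 pos [ 0.5237 -0.2047  0.0815] yaw 27.31 tilt 0.0 F [-0.4  0.1 -0.3] w 89.1 q [-0.28  0.56  0.81  1.9  -0.51  0.9   1.26]
clock: 24.5
position: [0.5232, -0.205, 0.2338]
ee_rot: [1.635, 2.682, -0.0]
force: [0.8, 1.0, -0.3]
width: 1.004
clock: 25.0
position: [0.4334, -0.0307, 0.2318]
ee_rot: [1.635, 2.682, 0.001]
force: [0.6, 0.6, 0.4]
width: 1.0
clock: 25.4
position: [0.3829, 0.0696, 0.2529]
ee_rot: [-1.627, -2.687, -0.005]
force: [-0.1, 0.1, 0.4]
width: 1.002
t 25.4 pos [0.3829 0.0696 0.2529] yaw 27.62 tilt 0.18 F [-0.1  0.1  0.4] w 92.2 q [-1.17 -0.1   0.82  2.04  0.08  1.17  0.09]
```

View pics/scene11.png

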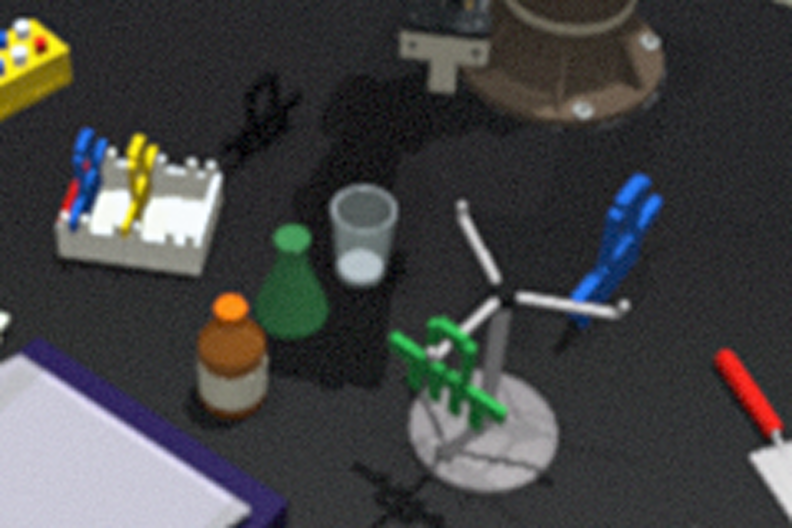

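View pics/top11.png

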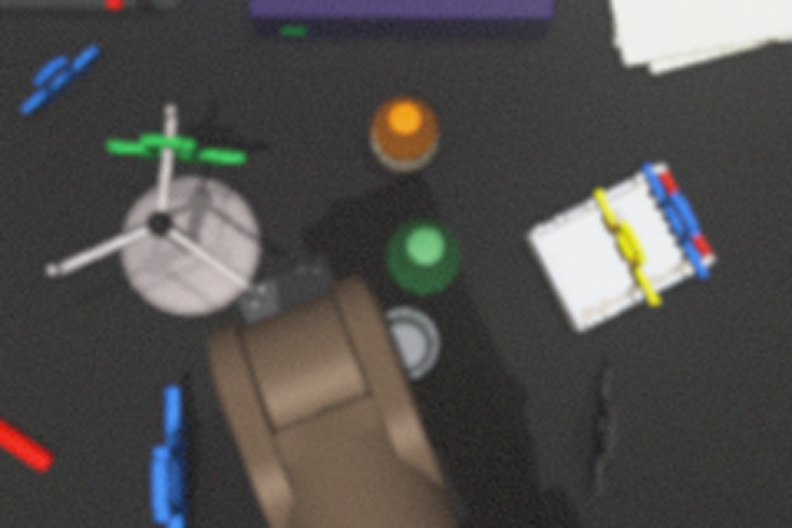

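Both combs stand in their notches. I'll check them numerically, and compare the bystanders with the start pictures.

```bash
python3 - <<'E'
from fit import *
np.set_printoptions(precision=4,suppress=True)
P={n:np.load(f"{n}11_p.npy") for n in("scene","top")};D={n:np.load(f"{n}11_d.npy") for n in P}
out={}
for nm,nt,p0,z in(("blue",6,[.5488,-.2510,np.radians(117)],.068),("yellow",3,[.5233,-.203,np.radians(117)],.068),("green",4,[.598,.2255,np.radians(-5)],.164)):
  for cams in(("top",),("scene",),("scene","top")):
    M={}
    for n in cams:
        C=cloud(n,D[n]);M[n]=cmask(P[n],nm)&(np.linalg.norm(C[...,:2]-np.array(p0[:2]),axis=-1)<.09)
    for q in(p0,p0+[z]):
        x,f,a=fit(comb(nt) if nm!="blue" else comb(nt)[:4],q,z,M);print(nm,cams,x[:2],np.degrees(x[2]),x[3:],round(f,1),round(a))
    out[nm]=x
d=out['blue'][:2]-out['yellow'][:2];print('sep along/across mm',d@[.461,-.887]*1000,d@[.888,.46]*1000)
for n in P:
    a=np.load(f"{n}0_p.npy").astype(int)
    print(n,[ (lab,np.round(look_for(lab,n)[0]['location'],3) if look_for(lab,n) else None) for lab in("bottle","flask","beaker","tipbox","tuberack","scoop")])
E
```

```text
blue ('top',) [ 0.5497 -0.2524] 118.05512957984371 [] 10.4 187
blue ('top',) [ 0.5486 -0.2518] 117.60045200078414 [0.0727] 10.2 187
blue ('scene',) [ 0.5472 -0.2527] 117.97673499082696 [] 15.5 165
blue ('scene',) [ 0.5484 -0.2509] 118.01765064004043 [0.0711] 15.8 165
blue ('scene', 'top') [ 0.5485 -0.2524] 117.41666155365195 [] 27.8 352
blue ('scene', 'top') [ 0.5482 -0.2518] 117.49540508971519 [0.0706] 27.6 352
yellow ('top',) [ 0.5224 -0.2038] 117.09132229065418 [] 21.4 157
yellow ('top',) [ 0.5229 -0.2034] 116.76680007643631 [0.0691] 21.3 157
yellow ('scene',) [ 0.5189 -0.2076] 119.82742013372213 [] 20.1 162
yellow ('scene',) [ 0.5218 -0.2043] 119.35901639352753 [0.0726] 20.6 162
yellow ('scene', 'top') [ 0.5224 -0.2043] 118.47581283187799 [] 45.6 319
yellow ('scene', 'top') [ 0.5224 -0.2035] 118.3224765057123 [0.0723] 44.2 319
green ('top',) [0.5999 0.2272] -4.550549866636958 [] 19.2 221
green ('top',) [0.5988 0.2259] -4.503852656914398 [0.1694] 19.0 221
green ('scene',) [0.5962 0.2246] -3.9682625488813352 [] 54.4 398
green ('scene',) [0.5976 0.2254] -3.7828394594531125 [0.1659] 54.6 398
green ('scene', 'top') [0.5983 0.2255] -4.399192746382948 [] 87.1 619
green ('scene', 'top') [0.5989 0.2259] -4.245366766951501 [0.1682] 75.3 619
sep along/across mm 54.80795762298609 0.6524751234120906
scene [('bottle', array([0.651, 0.031, 0.08 ])), ('flask', array([0.532, 0.004, 0.044])), ('beaker', array([0.436, 0.018, 0.061])), ('tipbox', array([0.611, 0.513, 0.061])), ('tuberack', array([ 0.503, -0.464,  0.051])), ('scoop', array([0.386, 0.491, 0.003]))]
top [('bottle', array([0.628, 0.019, 0.096])), ('flask', array([ 0.51 , -0.005,  0.043])), ('beaker', array([0.436, 0.004, 0.028])), ('tipbox', array([0.584, 0.504, 0.064])), ('tuberack', array([ 0.484, -0.475,  0.051])), ('scoop', array([0.376, 0.486, 0.004]))]
```

```bash
python3 -c "
from cell import workorder
print(workorder.sign_off())"; python3 go.py
```

```text
the job is handed in; nothing more can be done
None
the job is handed in; nothing more can be done
```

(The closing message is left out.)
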